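# Return the pocket books and log them with the reader's pass

### The arm

A 6-joint arm with a two-finger parallel gripper is mounted at the origin on the work surface. World frame = base frame: x ahead of the robot, y to its left, z up, the work surface at z = 0. Lengths are in m, angles in rad, forces in N, time in s.
With the tool pointing down it reaches from about 0.35 to 0.975 m from the base axis. Payload 4.9 kg.
Tool frame: the origin (TCP) lies between the finger pads; the fingertips stand 25 mm ahead of it and the grasp point (between the pads) lies 6 mm ahead of it; z points along the fingers, y is the line along which they close (so a half turn about z gives the same grasp; the last joint's range is limited). The gripper opens to 85 mm and grips with 20 to 120 N. Pads are 22 mm wide; open, the fingers measure 114 mm over their backs; the gripper's body (76 mm by 85 mm) begins 54 mm behind the grasp point. The pads swing forward as they close: fully open they stand 13 mm farther back than shut.
Start: joints at [-1.226, 0.053, 1.613, -0, 1.476, -0.119], TCP at [0.28, -0.559, 0.256] pointing down, gripper open.
Joint ranges: [-3.01, 3.01], [-1.01, 2.22], [0.06, 2.58], [-1.02, 4.17], [0.09, 2.62], [-3.14, 3.14]. Speed limits (rad/s): [2.57, 2.57, 3.14, 3.14, 3.14, 3.14].

### API

Orientations are given as a unit quaternion [w, x, y, z].
In Python, from plant import manip gives the robot as it stands.
- The arm moves only by the shell command python3 -m inch 'ROWS'. ROWS is JSON, a list of rows, each a list of 3 entries, a list of its own where there are three numbers: the shift along the tool's x, y, z in m, then the turn, a rotation vector about the tool's x, y, z in rad, then the opening, from 0 (shut) to 1 (fully open). A call has 1 to 8 rows; each row shifts and turns the commanded pose from where the row before left it, along the tool's axes as they then stand; what a row does not reach is not made up. A row lasts 1/10 s, in which the tool goes at most 50 mm and 8.59 degrees, less where a joint would pass 70% of its speed; a pose out of reach is approached as far as the arm can. A call with a gripper value outside its range is refused whole. The fingers move at their own pace and stop on an object; the grip force is fixed at half the most. Time passes only in rows, so rows that do not move let the fingers close. It gives the time, the measured TCP pose, the force, the opening and the grip force at its end, in the units of the state.
- manip.state(): the state, without advancing time (a new reading comes with each control period).
- manip.grab_frame(name): name is "scene" or "top" or "wrist"; returns (picture, depth): 400x640x3 uint8, red, green, blue; 400x640 float32, m along the optical axis (not along the pixel's ray), 0 where there is no reading.
- manip.camera_params(name): a dict with "camera_matrix" (3x3 intrinsics, pixels), "rvec" (rotation vector, rad) and "tvec" (3), from world to camera coordinates, as OpenCV has them. Camera axes: x right, y down, z forward; pixel columns grow to the right and rows downward; lengths in m; the calibration is good to about 2 mm. A picture is of the moment at which its call begins: read the wrist's pose just before it. camera_params takes no time and is no camera call; for the wrist camera it gives the pose at the moment of the call.
- manip.job_done(): hands the job in; it is judged then, once.
Trained networks look in the newest picture that a camera, given by its name, has taken for a name from the list of things; names that differ only in an ending like _2 or _b are one class to them, and where a whole thing is asked for, a point or a joint stands for the part that bears it (a point fixed in the world has none). Each returns a list of dicts, best first, with "score" (0 to 1); they miss things now and then, are a little off and sometimes report something else, mostly with a low value. They report only what shows in the picture. A call takes as long as a camera call. They do not tell look-alikes from the thing itself.
- manip.look_for(camera, label): "point" ([x, y, z] in m, in world coordinates, good to about 4 mm: the middle of the surface that is visible of it).
The state is a dict: "time": time; "joint_pos": joint angles; "joint_vel": joint speeds; "joint_efforts": joint torques, N m; "tool_pos": TCP position; "tool_rot": TCP orientation; "contact_force": force on the tool from outside, world axes, zero at the start; "ft_torque": the same for the moment, N m; "gripper_width": opening from 0.0 (shut) to 1.0 (fully open); "grasp_force": force on a finger pad.
Only numpy, scipy, OpenCV 4.12 (cv2) and the standard library are available. Lean on these libraries where they do the work, as an engineer would, in place of code of your own. Each camera call takes 0.05 s, during which the arm holds its last target. There are 200 camera calls.

### The job

Post every pocket book lying on the counter into the return box, one at a time: lay it on the bed in front of the mouth and push the sprung slide fully to its stop so that the book drops into the bin, then let the slide come back. When all are in, lay the reader's wooden pass flat in the middle of the scanner's black mat, squeeze the scanner's trigger fully and let it go, and finally put the pass flat in the wooden pass tray. Leave the other things on the counter where they are.

Things in the scene. Friction and masses are not known exactly. Their poses are not given: they have to be found in the camera images.
- return_box: the fixed grey book-return box. Its x axis is the push direction, z up; origin on the counter under the mouth's front face. A flat bed 130 mm wide, 90 mm above the counter, lies at x -98 to 0 mm, with rails 9 mm high along its long sides (inner faces 60 mm from the middle). Behind the mouth is the covered bin, x 20 to 150 mm, its clear lid 132 mm above the counter
- mouth (a point): centre of the mouth's sill, at bed height; axes as the box. The mouth is a tunnel 64 mm wide, 22 mm high and 20 mm long; flared guides 20 mm high begin 18 mm before it, about 40 mm either side of the middle. A book drops into the bin only when its whole length is through the tunnel
- hatch (a point): point on the bed's surface where the centre of a book to be returned should lie, its length along the box's x axis (axes as the box); a book 72 mm long lying there just clears the resting slide, whose front face is 46 mm behind this point
- bin (a point): middle of the bin's floor, 6 mm above the counter; axes as the box. The inside is 124 mm long (x) and 120 mm wide, and 84 mm deep up to the level of the bed
- slide (a joint): travel of the sprung push slide, m: 0 at rest, 0.12 at its end stop, moving along the box's +x. The spring resists with about 4 N at rest to 11 N at the end and returns it when it is let go. Only the last few mm of the stroke drop the book
- paddle (a point): centre of the back (pushed) face of the slide's upright black paddle, 138 mm above the counter; moves with the slide, axes as the box; pushed towards +x. The paddle is 50 mm wide, 12 mm thick, its top 15 mm above this point, its foot 47 mm below it. A dark track, 50 mm wide, its top 76 mm above the counter, runs under it, to 57 mm behind its rest position
- scanner: fixed hand scanner clamped upside down, handle up, on a dark foot 110 x 80 mm. Origin on the counter under the handle; its barrel looks to its -x, 46 mm wide, top 91 mm above the counter, tip at x -90 mm
- grip (a point): middle of the scanner's black handle, 145 mm above the counter; axes as the scanner. The handle is upright, 26 mm thick along x, 30 mm wide, top 175 mm above the counter. The trigger is in front of it on its -x side
- trigger_tip (a point): centre of the trigger's free upper end, about 155 mm above the counter. The trigger is a blade 20 mm wide and 10 mm thick, hinged at its foot 100 mm above the counter, 20 mm in front of the handle's middle. At the grip's height trigger and handle measure about 50 mm over all at rest and 38 mm when squeezed fully
- trigger (a joint): angle of the sprung trigger, rad: 0 released, 0.25 fully squeezed towards the handle; it takes about 7 N at the grip's height and springs back
- mat (a point): centre of the flat black reading mat that lies in front of the scanner's barrel, at counter height, 120 x 90 mm, long along the scanner's x (axes as the scanner); nothing sticks up there
- pass_c (a point): centre of the reader's pass, a plain wooden plate 80 x 40 x 10 mm (x, y, z of its frame), lying flat
- tray: fixed dark wooden pass tray, 110 x 140 x 20 mm outside (x, y, z), walls 6 mm, open above; origin at the centre of its underside, the inner floor 6 mm above it
- book0_c (a point): centre of a pocket book, 72 x 50 x 16 mm (x, y, z of its frame), 35 to 70 g, lying flat, red or white cover; any of the four may be absent (None)
- book1_c (a point): centre of a pocket book, 72 x 50 x 16 mm (x, y, z of its frame), 35 to 70 g, lying flat, red or white cover; any of the four may be absent (None)
- book2_c (a point): centre of a pocket book, 72 x 50 x 16 mm (x, y, z of its frame), 35 to 70 g, lying flat, red or white cover; any of the four may be absent (None)
- book3_c (a point): centre of a pocket book, 72 x 50 x 16 mm (x, y, z of its frame), 35 to 70 g, lying flat, red or white cover; any of the four may be absent (None)
- hardback: bystander: a large red hardback lying flat, 130 x 190 x 30 mm; not one of the returns; origin at its underside
- mug: bystander: a white mug, 80 mm across, 90 mm high; origin at its underside
- bell: bystander: a brass desk bell, 72 mm across, 50 mm high; origin at its underside
- stapler: bystander: a black stapler, 130 x 34 x 46 mm; origin at its underside
- tape: bystander: a heavy black tape dispenser, 120 x 45 x 72 mm; origin at its underside
- glue: bystander: a white glue bottle with a red cap, 44 mm across, 100 mm high; origin at its underside
- weight: bystander: a round brass paperweight, 44 mm across, 30 mm high; origin at its underside
Not all that is in view belongs to the job. Of the things that look like the part that bears pass_c, the largest one is meant.

How it is judged:
By the outcome, as a careful person would: the job done as asked, in the order asked, and still so for the second after the job is handed in, with the robot touching nothing.
Of book0, book1, book2, book3 only 2 to 3 are there at a start; the rules pass over those that are not, and their reading is None.
At some moment in a run one of book0, book1, book2, book3, pass may be knocked a few centimetres aside while the robot is not near it.
It also fails if it takes over 210 s, if anything falls off the work surface, if the arm or the gripper's body presses on something with over 40 N, if the wrist force passes 120 N, or if a joint passes its speed limit or range.

## Working session

There is one attempt and no reset: what is moved stays moved. The work goes in short steps, Python scripts to look and compute and a shell command to move; the robot and the scene stay as the last step left them, time stands still between calls to the robot, and variables do not carry over. Pictures are saved under pics/ and viewed, at most 14 in all, crops included, and the job is handed in when it is done.

```bash
mkdir -p pics; ls
python3 - <<'E'
from plant import manip
import cv2
print(manip.state())
for c in ("top","scene"):
    im,d=manip.grab_frame(c); cv2.imwrite(f"pics/{c}0.png",im[:,:,::-1])
    p=manip.camera_params(c); print(c,p)
E
```

```text
pics
{'time': 0.0, 'joint_pos': array([-1.22601675e+00,  5.33679801e-02,  1.61427131e+00,  1.78958753e-05,
        1.47600119e+00, -1.18996897e-01]), 'joint_vel': array([ 0.0015993 , -0.00260081, -0.00095766, -0.00039182,  0.00107278,
        0.00074937]), 'joint_efforts': array([-3.66947988e-04, -3.93673968e+01, -3.70179319e+01, -1.62128558e-04,
        6.90528075e-03, -7.53243739e-06]), 'tool_pos': array([ 0.27939531, -0.55844487,  0.25506962]), 'tool_rot': array([-1.01839900e-03,  9.73233870e-01,  2.29814676e-01, -1.06495382e-04]), 'contact_force': array([-0.29186136, -0.2445591 , -1.0023901 ]), 'ft_torque': array([ 0.05193171,  0.00861408, -0.00033596]), 'grasp_force': 0.0, 'gripper_width': 0.9973375868694366}
top {'camera_matrix': array([[443.6341047 ,   0.        , 325.40964998],
       [  0.        , 443.6341047 , 199.20064909],
       [  0.        ,   0.        ,   1.        ]]), 'rvec': array([ 2.14787666, -2.11738477,  0.17396092]), 'tvec': array([0.03343757, 0.52948363, 1.37651667])}
scene {'camera_matrix': array([[422.44970642,   0.        , 323.42896206],
       [  0.        , 422.44970642, 199.00663346],
       [  0.        ,   0.        ,   1.        ]]), 'rvec': array([ 1.99038685,  1.61316428, -0.56101254]), 'tvec': array([-0.14518309, -0.32428483,  1.57084074])}
```

View pics/top0.png

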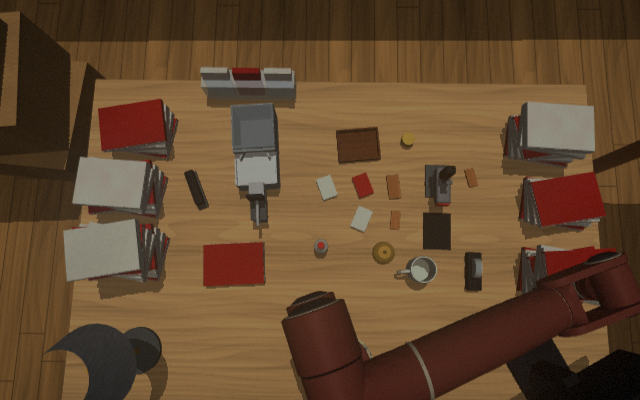

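View pics/scene0.png

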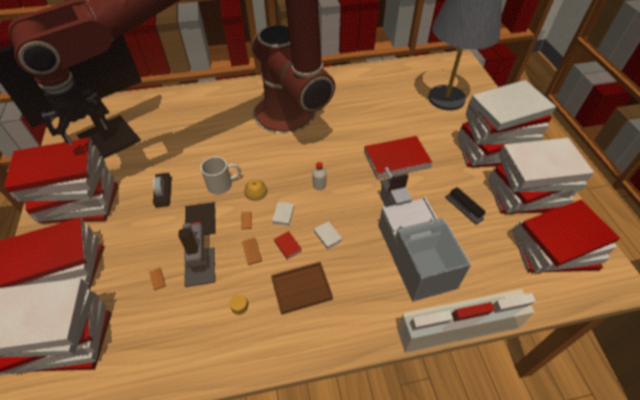

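Top view shows: books at (327,187) white, (362,185) red, (361,218) white. Wooden plates at (393,186), (395,220) and (471,178), the first looking largest. Tray (358,145), scanner (440,180), mat (437,231), and box with mouth at about (256,160), pushing up the image.

```bash
cat > h.py <<'E'
from plant import manip
import cv2, numpy as np
from scipy.spatial.transform import Rotation as R
def cloud(cam):
    p=manip.camera_params(cam); im,d=manip.grab_frame(cam)
    K=p["camera_matrix"]; Rm=cv2.Rodrigues(np.array(p["rvec"]))[0]; t=np.array(p["tvec"]).ravel()
    v,u=np.mgrid[:400,:640]
    c=np.stack([(u-K[0,2])/K[0,0]*d,(v-K[1,2])/K[1,1]*d,d],-1)
    return im,d,(c-t)@Rm
def rect(P,m,ctr,r,z0,z1):
    """min-area rect (world xy) of the blob with z in range and mask m near ctr"""
    k=(m&(P[...,2]>z0)&(P[...,2]<z1)&(np.hypot(P[...,0]-ctr[0],P[...,1]-ctr[1])<r)).astype(np.uint8)
    n,l,s,_=cv2.connectedComponentsWithStats(k)
    if n<2: return None
    i=1+np.argmax(s[1:,4]); q=P[l==i]
    (c,(a,b),th)=cv2.minAreaRect((q[:,:2]*1000).astype(np.float32))
    if a<b: a,b,th=b,a,th+90
    return np.round(np.array(c)/1000,4),round(a,1),round(b,1),round((th+90)%180-90,1),round(float(np.median(q[:,2])),4),len(q)
def go(x,y,z,yaw=None):
    """shift in tool axes for tcp target; yaw (deg) = wanted world direction of tool y (closing line)"""
    s=manip.state(); w,a,b,c=s["tool_rot"]; T=R.from_quat([a,b,c,w])
    sh=T.inv().apply(np.array([x,y,z])-s["tool_pos"])
    yv=T.apply([0,1,0]); cur=np.degrees(np.arctan2(yv[1],yv[0]))
    print("tcp",s["tool_pos"].round(4),"tool y dir",cur.round(1),"shift",sh.round(4),"t",round(s["time"],1),"F",s["contact_force"].round(1),"tilt",T.apply([0,0,1]).round(3), "j6",s["joint_pos"][5].round(2))
    if yaw is not None:
        dl=(yaw-cur+90)%180-90
        print("turn world deg",round(dl,1),"-> tool rz",round(-np.radians(dl),3),"/ shift after turn", R.from_rotvec([0,0,-np.radians(dl)]).inv().apply(sh).round(4))
E
python3 - <<'E'
from h import *
im,d,P=cloud("top")
for n,(u,v) in dict(whiteA=(327,187),red=(362,185),whiteB=(361,218),p1=(393,186),p2=(395,220),p3=(471,178),tray=(358,145),mat=(437,231),brass=(407,139)).items():
    c=P[v,u]; print(n,c.round(3),rect(P,np.ones((400,640),bool),c,.1,.006 if n!='mat' else -1,.03))
for n in ("return_box","mouth","paddle","slide","scanner","grip","trigger_tip","mat","tray","book0_c","pass_c"):
    print(n,[(np.round(r["point"],3).tolist(),round(r["score"],2)) for r in manip.look_for("top",n)][:4])
E
```

```text
whiteA [0.574 0.037 0.019] (array([0.5746, 0.0378]), 73.1, 51.4, 19.2, 0.0153, 332)
red [ 0.583 -0.078  0.015] (array([ 0.5874, -0.0809]), 77.2, 54.0, 21.2, 0.0149, 333)
whiteB [ 0.473 -0.075  0.017] (array([ 0.4719, -0.0758]), 72.4, 49.7, -22.2, 0.015, 341)
p1 [ 0.583 -0.182  0.004] (array([ 0.5803, -0.1823]), 84.1, 40.8, 6.5, 0.0097, 250)
p2 [ 0.47  -0.187  0.005] (array([ 0.5541, -0.1846]), 40.0, 30.0, -88.8, 0.0103, 93)
p3 [ 0.614 -0.441  0.004] (array([ 0.6134, -0.4383]), 59.9, 33.0, 9.9, 0.0085, 96)
tray [ 0.722 -0.066  0.004] (array([ 0.7214, -0.0652]), 142.4, 114.7, -82.7, 0.0099, 800)
mat [ 0.436 -0.324  0.002] (array([ 0.4343, -0.3238]), 198.5, 191.0, 80.7, -0.0, 2831)
brass [ 0.738 -0.227  0.026] (array([ 0.7376, -0.2302]), 42.5, 41.0, -51.8, 0.027, 110)
return_box [([0.661, 0.259, 0.109], 0.9), ([0.508, -0.316, 0.004], 0.19)]
mouth [([0.666, 0.256, 0.106], 0.94)]
paddle [([0.518, 0.251, 0.105], 0.63), ([0.509, -0.316, 0.006], 0.54), ([0.302, -0.266, 0.022], 0.5)]
slide [([0.516, 0.252, 0.1], 0.89)]
scanner [([0.508, -0.315, 0.006], 0.76)]
grip [([0.508, -0.312, 0.006], 0.64)]
trigger_tip [([0.58, -0.078, 0.012], 0.56), ([0.305, -0.264, 0.025], 0.4)]
mat [([0.661, 0.258, 0.104], 0.7), ([0.507, -0.319, 0.008], 0.65)]
tray [([0.717, -0.066, 0.004], 0.65)]
book0_c [([0.583, -0.077, 0.013], 0.87)]
pass_c [([0.614, -0.437, 0.006], 0.6), ([0.468, -0.185, 0.011], 0.43)]
```

Run:
```python
from h import *
im,d,P=cloud("top"); M=np.ones((400,640),bool)
cv2.imwrite("pics/box.png",cv2.resize(im[90:240,200:350,::-1],(600,600)))
for z0,z1 in ((.02,.15),(.08,.096),(.096,.12),(.12,.14),(.14,.165),(.06,.085)): print(z0,z1,rect(P,M,(.62,.25),.25,z0,z1))
for z0,z1 in ((.08,.1),(.165,.19),(.01,.2)): print('scan',z0,z1,rect(P,M,(.57,-.32),.15,z0,z1))
# mat: dark pixels near counter
print('mat',rect(P,im.max(-1)<60,(.436,-.32),.1,-.01,.01))
go(.5746,.0378,.3,19+90)
```

```text
0.02 0.15 (array([0.6254, 0.2613]), 379.3, 132.8, 4.6, 0.1094, 4317)
0.08 0.096 (array([0.6175, 0.2607]), 130.7, 106.0, -85.2, 0.0893, 1228)
0.096 0.12 (array([0.5487, 0.2542]), 45.6, 42.1, -87.2, 0.1044, 176)
0.12 0.14 (array([0.7383, 0.2703]), 152.9, 132.6, 4.8, 0.131, 2011)
0.14 0.165 (array([0.5186, 0.2525]), 48.1, 13.4, -84.1, 0.1513, 77)
0.06 0.085 (array([0.522 , 0.2273]), 136.3, 39.0, -16.2, 0.0746, 203)
scan 0.08 0.1 (array([ 0.5679, -0.3245]), 116.1, 46.2, -1.3, 0.0895, 397)
scan 0.165 0.19 (array([ 0.6002, -0.3255]), 29.5, 24.1, 87.7, 0.1735, 87)
scan 0.01 0.2 (array([ 0.5822, -0.3169]), 144.9, 62.7, -1.8, 0.0893, 853)
mat (array([ 0.4376, -0.3225]), 116.7, 91.1, -1.5, 0.0007, 964)
tcp [ 0.2796 -0.559   0.2563] tool y dir -63.4 shift [ 0.5308 -0.4017 -0.0437] t 0.8 F [ 0.4  0.6 -0.1] tilt [ 0. -0. -1.] j6 -0.12
turn world deg -7.6 -> tool rz 0.132 / shift after turn [ 0.4732 -0.4682 -0.0437]
```

View pics/box.png

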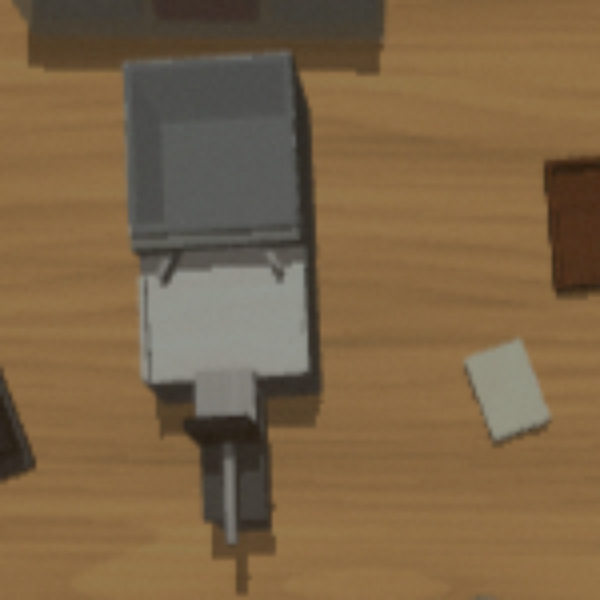

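Box yaw ≈ 4.8°, mouth ≈ (0.664, 0.264). From the geometry the hatch should be about 54 mm before the mouth, and the rail/paddle positions agree. Moving above the first white book.

```bash
python3 -m inch '[[[0,0,0],[0,0,0.13],1],[[0.034,-0.0335,-0.003],[0,0,0],1],[[0.034,-0.0335,-0.003],[0,0,0],1],[[0.034,-0.0335,-0.003],[0,0,0],1],[[0.034,-0.0335,-0.003],[0,0,0],1],[[0.034,-0.0335,-0.003],[0,0,0],1],[[0.034,-0.0335,-0.003],[0,0,0],1],[[0.034,-0.0335,-0.003],[0,0,0],1]]'; python3 -m inch '[[[0.034,-0.0335,-0.003],[0,0,0],1],[[0.034,-0.0335,-0.003],[0,0,0],1],[[0.034,-0.0335,-0.003],[0,0,0],1],[[0.034,-0.0335,-0.003],[0,0,0],1],[[0.034,-0.0335,-0.003],[0,0,0],1],[[0.034,-0.0335,-0.003],[0,0,0],1],[[0.034,-0.0335,-0.003],[0,0,0],1],[[0,0,0],[0,0,0],1]]'
python3 - <<'E'
from h import *
im,d,P=cloud("wrist"); M=np.ones((400,640),bool)
cv2.imwrite("pics/w1.png",im[:,:,::-1])
print(rect(P,M,(.5746,.0378),.07,.01,.025))
print("p1",rect(P,M,(.5803,-.1823),.07,.005,.02))
go(.5746,.0378,.15,19+90)
E
```

```text
time: 1.55
tool_pos: [0.4281, -0.2577, 0.2778]
tool_rot: [0.0, 0.986, 0.166, 0.0]
contact_force: [0.8, -0.4, 0.0]
gripper_width: 1.001
grasp_force: 0.0
time: 2.35
tool_pos: [0.577, 0.0447, 0.2987]
tool_rot: [-0.001, 0.986, 0.169, 0.001]
contact_force: [-0.1, -0.5, 0.9]
gripper_width: 1.001
grasp_force: 0.0
(array([0.5751, 0.0402]), 72.6, 50.1, 21.1, 0.016, 1828)
p1 (array([ 0.5821, -0.18  ]), 80.0, 40.9, 6.7, 0.0099, 1445)
tcp [0.5763 0.0425 0.2984] tool y dir -70.6 shift [-0.0031  0.0039  0.1484] t 2.4 F [ 0.1 -0.5 -0. ] tilt [ 0. -0. -1.] j6 1.18
turn world deg -0.4 -> tool rz 0.007 / shift after turn [-0.0031  0.0039  0.1484]
```

View pics/w1.png

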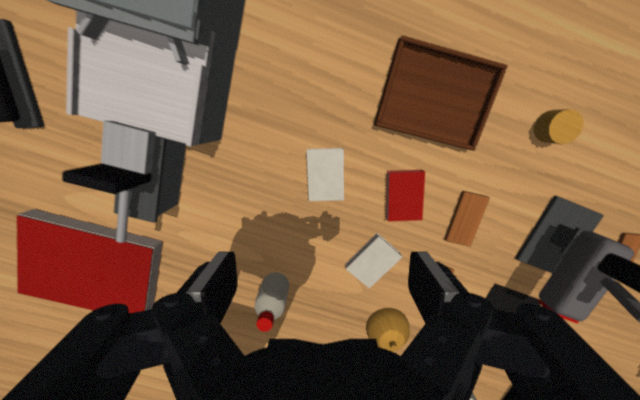

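The wrist view shows the box mouth at top left (140,50), slide with paddle (105,178), books at (325,175), (405,195) and (373,262), the pass (467,218), and the tray (440,92). The book measurement agrees with the given size, so I descend and grasp.

```bash
python3 -m inch '[[[-0.002,0.002,0.04],[0,0,-0.03],1],[[0,0,0.045],[0,0,0],1],[[0,0,0.045],[0,0,0],1],[[0,0,0.045],[0,0,0],1],[[0,0,0.045],[0,0,0],1],[[0,0,0.03],[0,0,0],1],[[0,0,0.02],[0,0,0],1],[[0,0,0],[0,0,0],1]]'; python3 -m inch '[[[0,0,0],[0,0,0],0.4],[[0,0,0],[0,0,0],0.2],[[0,0,0],[0,0,0],0.2],[[0,0,0],[0,0,0],0.2],[[0,0,0],[0,0,0],0.2],[[0,0,0],[0,0,0],0.2],[[0,0,-0.03],[0,0,0],0.2],[[0,0,-0.03],[0,0,0],0.2]]'
python3 - <<'E'
from h import *
im,d,P=cloud("wrist")
cv2.imwrite("pics/w2.png",im[:,:,::-1])
E
```

```text
time: 3.2
tool_pos: [0.571, 0.0366, 0.0245]
tool_rot: [-0.001, 0.984, 0.18, -0.004]
contact_force: [-0.7, -0.6, 0.5]
gripper_width: 1.0
grasp_force: 0.0
time: 4.0
tool_pos: [0.5734, 0.0376, 0.0883]
tool_rot: [-0.0, 0.983, 0.181, -0.001]
contact_force: [0.1, -0.2, -0.3]
gripper_width: 0.559
grasp_force: 62.2
```

View pics/w2.png

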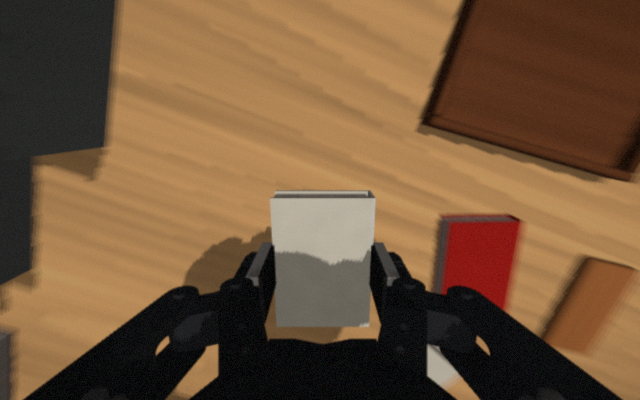

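The book is held squarely between the pads at (323,260). Computing the move over the hatch.

Run:
```python
from h import *
go(.610,.2595,.19,94.8)
```

```text
tcp [0.5776 0.0375 0.0951] tool y dir -69.1 shift [ 0.1101 -0.1956 -0.0947] t 4.0 F [3.5 0.9 2.5] tilt [ 0.008 -0.001 -1.   ] j6 1.14
turn world deg -16.1 -> tool rz 0.28 / shift after turn [ 0.0517 -0.2184 -0.0947]
```

```bash
python3 -m inch '[[[0,0,-0.045],[0,0,0.14],0.2],[[0,0,-0.045],[0,0,0.14],0.2],[[0.01,-0.043,-0.002],[0,0,0],0.2],[[0.01,-0.044,-0.002],[0,0,0],0.2],[[0.01,-0.044,-0.002],[0,0,0],0.2],[[0.01,-0.044,0],[0,0,0],0.2],[[0.01,-0.043,0],[0,0,0],0.2],[[0,0,0],[0,0,0],0.2]]'
python3 - <<'E'
from h import *
im,d,P=cloud("wrist")
cv2.imwrite("pics/w3.png",im[:,:,::-1]); M=np.ones((400,640),bool)
print("bed",rect(P,M,(.615,.26),.1,.08,.095)); print("lid",rect(P,M,(.7383,.27),.11,.12,.14)); print("bin floor",rect(P,M,(.74,.27),.11,-.01,.03))
go(.610,.2595,.119,94.8)
E
```

```text
time: 4.85
tool_pos: [0.6058, 0.2638, 0.1847]
tool_rot: [-0.001, 0.999, 0.045, 0.001]
contact_force: [0.1, -0.1, -0.9]
gripper_width: 0.563
grasp_force: 62.3
bed (array([0.6171, 0.2627]), 130.2, 87.9, -85.5, 0.0901, 10610)
lid (array([0.6998, 0.2695]), 131.1, 72.6, -85.4, 0.132, 34322)
bin floor None
tcp [0.6057 0.2615 0.1844] tool y dir -85.0 shift [0.0041 0.0024 0.0654] t 4.9 F [ 1.3 -0.4 -0.9] tilt [ 0.  0. -1.] j6 1.78
turn world deg -0.2 -> tool rz 0.004 / shift after turn [0.0041 0.0023 0.0654]
```

View pics/w3.png

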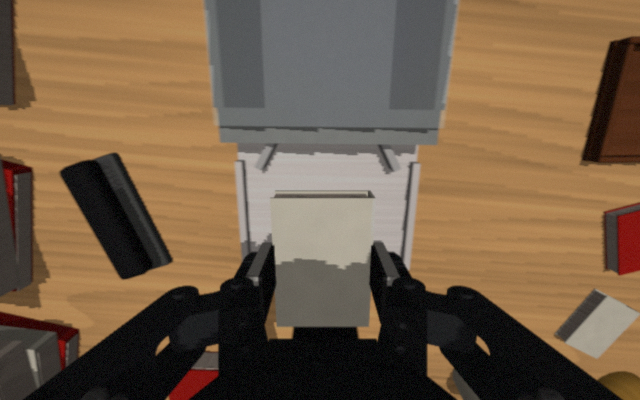

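The book is above the bed and centred between the guides (265 and 388 px at row 155). Lid edge refines the midline by +2.5 mm in y. Lowering and releasing.

```bash
python3 -m inch '[[[0.004,-0.001,0.025],[0,0,0],0.2],[[0,0,0.025],[0,0,0],0.2],[[0,0,0.01],[0,0,0],0.2],[[0,0,0.0045],[0,0,0],0.2],[[0,0,0],[0,0,0],0.2],[[0,0,0],[0,0,0],0.75],[[0,0,0],[0,0,0],0.75],[[0,0,0],[0,0,0],0.75]]'; python3 -m inch '[[[0,0,-0.02],[0,0,0],0.75],[[0,0,-0.05],[0,0,0],0.75],[[0,0,-0.05],[0,0,0],0.5],[[-0.045,0,-0.02],[0,0,0],0.2],[[-0.045,0,0],[0,0,0],0],[[-0.045,0,0],[0,0,0],0],[[-0.035,0,0],[0,0,0],0],[[0,0,0],[0,0,0],0]]'
python3 - <<'E'
from h import *
im,d,P=cloud("wrist")
cv2.imwrite("pics/w4.png",im[:,:,::-1]); M=np.ones((400,640),bool)
print("book",rect(P,M,(.61,.262),.06,.1,.112)); print("paddle",rect(P,M,(.52,.255),.06,.145,.16)); print('rod etc')
for z in np.arange(.06,.14,.01): print(z.round(2),rect(P,M,(.45,.249),.045,z,z+.01))
go(.49,.25,.14,94.7)
E
```

```text
time: 5.7
tool_pos: [0.6101, 0.2601, 0.1201]
tool_rot: [-0.0, 0.999, 0.042, 0.0]
contact_force: [1.0, 0.2, 0.8]
gripper_width: 0.745
grasp_force: 0.0
time: 6.5
tool_pos: [0.4371, 0.2459, 0.2594]
tool_rot: [-0.0, 0.999, 0.043, -0.0]
contact_force: [-0.0, 0.1, 0.3]
gripper_width: -0.003
grasp_force: 0.0
book (array([0.5872, 0.2577]), 50.1, 25.9, -85.1, 0.1061, 2199)
paddle (array([0.5192, 0.2552]), 49.6, 11.3, -85.1, 0.1527, 1128)
rod etc
0.06 None
0.07 (array([0.4766, 0.2362]), 37.7, 18.8, 5.2, 0.0761, 669)
0.08 None
0.09 (array([0.449 , 0.2444]), 12.3, 0.0, 5.2, 0.0985, 13)
0.1 (array([0.4651, 0.2506]), 59.2, 9.6, 4.6, 0.1023, 588)
0.11 None
0.12 None
0.13 None
0.14 None
tcp [0.4391 0.2461 0.2599] tool y dir -85.1 shift [0.0509 0.0004 0.1199] t 6.5 F [-0.5  0.2 -0.4] tilt [ 0.001  0.    -1.   ] j6 1.85
turn world deg -0.2 -> tool rz 0.003 / shift after turn [0.0509 0.0003 0.1199]
```

View pics/w4.png

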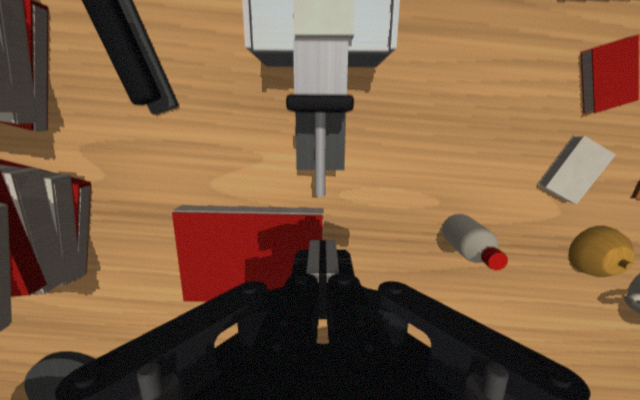

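Book lies on the bed in front of the slide (323,20); paddle at (320,102); a rod behind the paddle at z≈0.103 (320,160). I'll push with closed fingertips above the rod.

```bash
python3 -m inch '[[[0.0235,-0.001,0.04],[0,0,0],0],[[0.0235,-0.001,0.04],[0,0,0],0],[[0,0,0.025],[0,0,0],0],[[0,0,0.013],[0,0,0],0],[[0,0,0],[0,0,0],0],[[0.015,0,0],[0,0,0],0],[[0.015,0,0],[0,0,0],0],[[0.015,0,0],[0,0,0],0]]'; python3 -m inch '[[[0.015,0,0],[0,0,0],0],[[0.015,0,0],[0,0,0],0],[[0.015,0,0],[0,0,0],0],[[0.015,0,0],[0,0,0],0],[[0.015,0,0],[0,0,0],0],[[0.01,0,0],[0,0,0],0],[[0.005,0,0],[0,0,0],0],[[0,0,0],[0,0,0],0]]'
python3 - <<'E'
from h import *
im,d,P=cloud("scene"); cv2.imwrite("pics/s1.png",cv2.resize(im[150:320,340:500,::-1],(640,680))[:600]); M=np.ones((400,640),bool)
go(.622,.263,.142,94.7)
E
```

```text
time: 7.35
tool_pos: [0.5311, 0.2558, 0.1427]
tool_rot: [0.0, 0.999, 0.042, -0.002]
contact_force: [-8.4, -0.9, 0.5]
gripper_width: -0.002
grasp_force: 4.0
time: 8.15
tool_pos: [0.6201, 0.2629, 0.1428]
tool_rot: [0.001, 0.999, 0.042, -0.003]
contact_force: [-11.0, -3.4, 1.7]
gripper_width: 0.004
grasp_force: 5.5
tcp [0.6199 0.2629 0.1428] tool y dir -85.2 shift [0.0021 0.0001 0.0008] t 8.2 F [-10.8  -3.9   2.2] tilt [-0.006 -0.002 -1.   ] j6 1.78
turn world deg -0.1 -> tool rz 0.002 / shift after turn [0.0021 0.     0.0008]
```

```bash
python3 -m inch '[[[0.002,0,0],[0,0,0],0],[[0.002,0,0],[0,0,0],0],[[0.002,0,0],[0,0,0],0],[[0,0,0],[0,0,0],0]]'
python3 - <<'E'
from h import *
go(.622,.263,.142,94.7)
im,d,P=cloud("wrist");M=np.ones((400,640),bool)
print("in bin",rect(P,M,(.745,.27),.06,.012,.12), "lid",rect(P,M,(.745,.27),.06,.12,.14))
cv2.imwrite("pics/w5.png",im[:,:,::-1])
E
```

```text
time: 8.6
tool_pos: [0.6209, 0.263, 0.1428]
tool_rot: [0.002, 0.999, 0.042, -0.01]
contact_force: [-30.4, -8.7, 14.1]
gripper_width: 0.002
grasp_force: 15.5
tcp [0.6209 0.263  0.1428] tool y dir -85.1 shift [0.0011 0.0001 0.0008] t 8.6 F [-30.4  -8.7  14.1] tilt [-0.02  -0.005 -1.   ] j6 1.78
turn world deg -0.2 -> tool rz 0.003 / shift after turn [0.0011 0.0001 0.0008]
in bin None lid (array([0.7107, 0.2669]), 117.9, 50.6, -85.2, 0.1321, 31560)
```

View pics/w5.png

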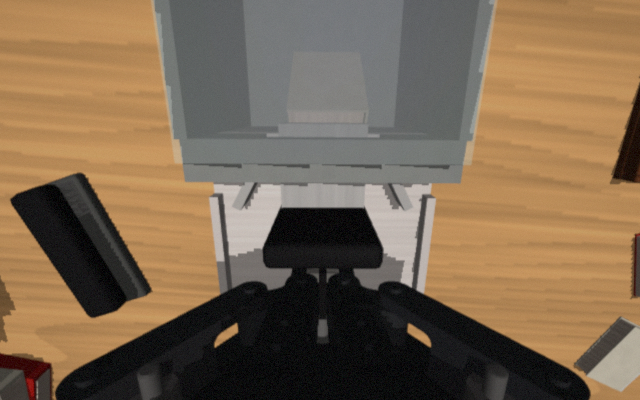

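The slide is at its stop (force jumped to 30 N) and the book is seen through the lid at (327,90), beyond the slide nose. Backing off and checking it.

```bash
python3 -m inch '[[[-0.02,0,0],[0,0,0],0],[[-0.02,0,0],[0,0,0],0],[[-0.02,0,0],[0,0,0],0],[[-0.02,0,0],[0,0,0],0],[[-0.02,0,0],[0,0,0],0],[[-0.02,0,0],[0,0,0],0],[[-0.03,0,0],[0,0,0],0],[[0,0,-0.05],[0,0,0],0.5]]'; python3 -m inch '[[[0,0.0,-0.05],[0,0,0],1],[[0,0.0,-0.05],[0,0,0],1],[[0.01,0.05,0],[0,0,0],1],[[0.01,0.05,0],[0,0,0],1],[[0.01,0.05,0],[0,0,0],1],[[0.01,0.05,0],[0,0,0],1],[[0.01,0.05,0],[0,0,0],1],[[0,0,0],[0,0,0],1]]'
python3 - <<'E'
from h import *
im,d,P=cloud("wrist");M=np.ones((400,640),bool)
go(.58,-.08,.2)
for c in ((.5751,.0402),(.5874,-.0809),(.4719,-.0758),(.5821,-.18)): print(rect(P,M,c,.075,.006,.025))
im,d,P=cloud("top");print("paddle",rect(P,M,(.52,.255),.08,.14,.16))
cv2.imwrite("pics/t2.png",cv2.resize(im[90:300,190:490,::-1],(780,546)))
E
```

```text
time: 9.45
tool_pos: [0.467, 0.2481, 0.1799]
tool_rot: [0.004, 0.999, 0.043, -0.012]
contact_force: [-1.0, -0.1, -2.1]
gripper_width: 0.153
grasp_force: 0.0
time: 10.25
tool_pos: [0.5492, 0.006, 0.2945]
tool_rot: [0.001, 0.999, 0.038, 0.002]
contact_force: [0.0, 0.9, -0.1]
gripper_width: 1.004
grasp_force: 0.0
tcp [0.5487 0.0085 0.2943] tool y dir -85.5 shift [0.0239 0.0906 0.0944] t 10.3 F [-0.7  0.5 -0.6] tilt [ 0.004 -0.    -1.   ] j6 1.37
None
(array([ 0.5846, -0.0784]), 72.1, 50.4, 21.8, 0.016, 2009)
(array([ 0.4731, -0.0745]), 72.5, 50.6, -22.3, 0.0159, 1665)
(array([ 0.582 , -0.1801]), 80.0, 40.4, 6.8, 0.01, 1699)
paddle (array([0.5187, 0.2522]), 48.1, 12.3, -86.0, 0.1511, 75)
```

View pics/t2.png

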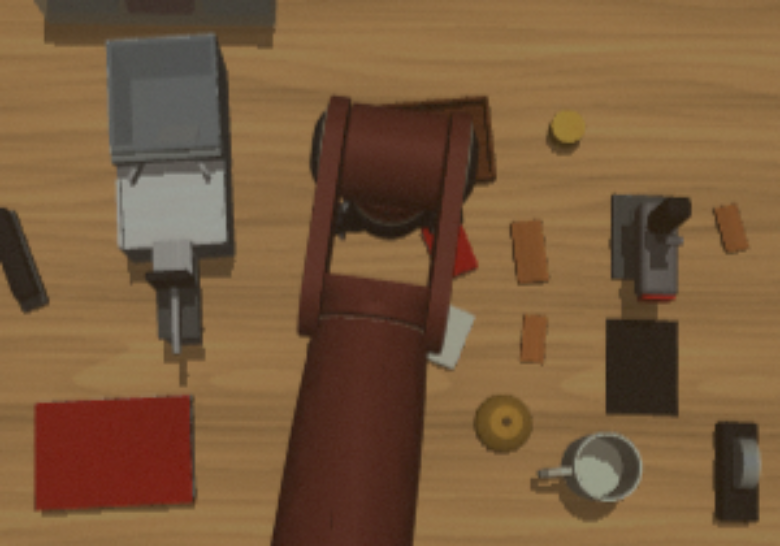

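Run:
```python
import cv2,numpy as np
from h import *
a=cv2.imread("pics/top0.png"); im,d,P=cloud("top"); b=im[:,:,::-1]
c=[cv2.resize(x[95:200,225:285],(380,600),interpolation=cv2.INTER_CUBIC) for x in(a,b)]
o=np.hstack(c).astype(float); o=np.clip((o-60)*2,0,255).astype(np.uint8); cv2.imwrite("pics/cmp.png",o)
```

```text
(no output)
```

View pics/cmp.png

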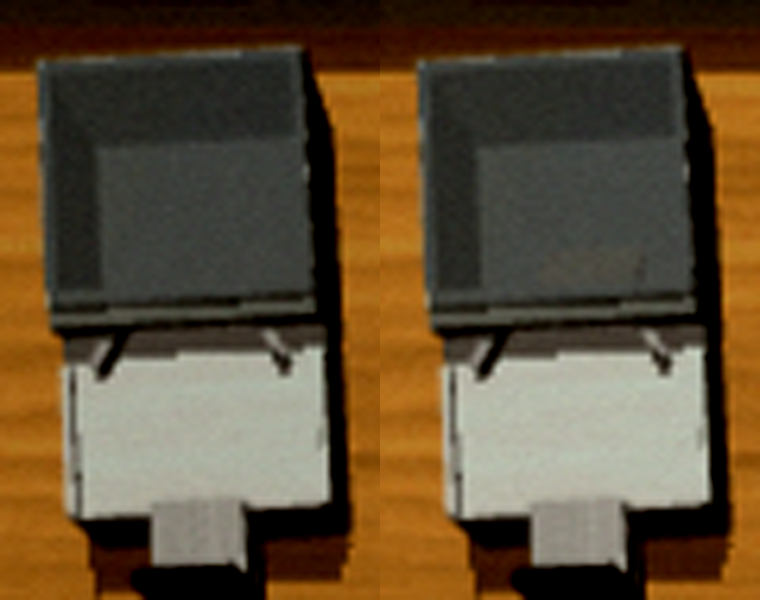

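The bin's right-hand picture shows a faint book trace at (590,265), the bed is empty, and the slide is back at rest (0.5187). The book is in. Next, the red book.

```bash
python3 -m inch '[[[0,0,0],[0,0,-0.15],1],[[0,0,0],[0,0,-0.15],1],[[0.001,0.047,0.03],[0,0,0],1],[[0,0.047,0.03],[0,0,0],1],[[0,0,0.045],[0,0,0],1],[[0,0,0.045],[0,0,0],1],[[0,0,0],[0,0,0],1],[[0,0,0],[0,0,0],1]]'
python3 - <<'E'
from h import *
im,d,P=cloud("wrist");M=np.ones((400,640),bool)
r=rect(P,M,(.585,-.078),.075,.006,.025);print(r)
go(.5846,-.0784,.028,111.8)
E
```

```text
time: 11.2
tool_pos: [0.58, -0.0653, 0.1486]
tool_rot: [-0.0, 0.981, 0.192, -0.0]
contact_force: [0.3, 0.2, 1.8]
gripper_width: 1.001
grasp_force: 0.0
(array([ 0.5846, -0.0784]), 72.1, 49.6, 21.6, 0.0161, 4282)
tcp [ 0.5813 -0.0658  0.1508] tool y dir -67.9 shift [-0.0021  0.0127  0.1228] t 11.2 F [ 0.5 -1.   1.1] tilt [ 0.004 -0.001 -1.   ] j6 0.95
turn world deg -0.3 -> tool rz 0.005 / shift after turn [-0.002   0.0127  0.1228]
```

```bash
python3 -m inch '[[[-0.002,0.0127,0],[0,0,0],1],[[0,0,0.04],[0,0,0],1],[[0,0,0.04],[0,0,0],1],[[0,0,0.03],[0,0,0],1],[[0,0,0.0125],[0,0,0],1],[[0,0,0],[0,0,0],1],[[0,0,0],[0,0,0],0.2],[[0,0,0],[0,0,0],0.2]]'; python3 -m inch '[[[0,0,0],[0,0,0],0.2],[[0,0,0],[0,0,0],0.2],[[0,0,0],[0,0,0],0.2],[[0,0,-0.04],[0,0,0],0.2],[[0,0,-0.04],[0,0,0],0.2],[[0,0,-0.04],[0,0,0],0.2],[[0,0,-0.04],[0,0,0],0.2],[[0,0,0],[0,0,0],0.2]]'
python3 - <<'E'
from h import *
go(.610,.2623,.19,94.7)
E
```

```text
time: 12.05
tool_pos: [0.5851, -0.0799, 0.0285]
tool_rot: [0.001, 0.982, 0.191, 0.002]
contact_force: [0.4, -0.1, -0.1]
gripper_width: 0.69
grasp_force: 0.0
time: 12.85
tool_pos: [0.5869, -0.0802, 0.1944]
tool_rot: [0.003, 0.982, 0.191, 0.007]
contact_force: [0.8, -0.2, 0.4]
gripper_width: 0.566
grasp_force: 63.2
tcp [ 0.5869 -0.0802  0.1944] tool y dir -68.0 shift [ 0.1497 -0.3089  0.0035] t 12.8 F [ 0.8 -0.2  0.4] tilt [ 0.014 -0.004 -1.   ] j6 0.93
turn world deg -17.3 -> tool rz 0.302 / shift after turn [ 0.0511 -0.3395  0.0035]
```

```bash
python3 -m inch '[[[0,0,0],[0,0,0.15],0.2],[[0,0,0],[0,0,0.15],0.2],[[0.0085,-0.045,0],[0,0,0],0.2],[[0.0085,-0.045,0],[0,0,0],0.2],[[0.0085,-0.045,0],[0,0,0],0.2],[[0.0085,-0.045,0],[0,0,0],0.2],[[0.0085,-0.045,0],[0,0,0],0.2],[[0.0085,-0.045,0],[0,0,0],0.2]]'; python3 -m inch '[[[0,-0.045,0],[0,0,0],0.2],[[0,-0.02,0],[0,0,0],0.2],[[0,0,0],[0,0,0],0.2],[[0,0,0],[0,0,0],0.2]]'
python3 - <<'E'
from h import *
im,d,P=cloud("wrist");cv2.imwrite("pics/w6.png",im[:,:,::-1])
go(.610,.2623,.12,94.7)
E
```

```text
time: 13.65
tool_pos: [0.6106, 0.1959, 0.185]
tool_rot: [0.0, 0.999, 0.042, -0.0]
contact_force: [0.2, -0.4, -1.1]
gripper_width: 0.567
grasp_force: 63.2
time: 14.05
tool_pos: [0.6052, 0.2588, 0.1848]
tool_rot: [0.0, 0.999, 0.042, -0.0]
contact_force: [-0.6, 0.1, -1.0]
gripper_width: 0.566
grasp_force: 63.2
tcp [0.6055 0.2581 0.185 ] tool y dir -85.2 shift [ 0.0049 -0.0038  0.065 ] t 14.1 F [-0.2 -0.1 -0.8] tilt [-0.001 -0.001 -1.   ] j6 1.78
turn world deg -0.1 -> tool rz 0.002 / shift after turn [ 0.0049 -0.0038  0.065 ]
```

View pics/w6.png

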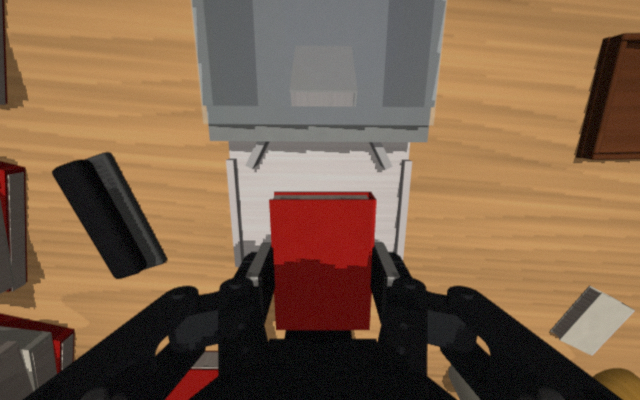

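The first book lies in the bin (322,75), and the red one is held well. Placing it, then pushing with the same stroke.

```bash
python3 -m inch '[[[0.005,-0.004,0.025],[0,0,0],0.2],[[0,0,0.025],[0,0,0],0.2],[[0,0,0.01],[0,0,0],0.2],[[0,0,0.0055],[0,0,0],0.2],[[0,0,0],[0,0,0],0.2],[[0,0,0],[0,0,0],0.75],[[0,0,0],[0,0,0],0.75],[[0,0,0],[0,0,0],0.75]]'; python3 -m inch '[[[0,0,-0.02],[0,0,0],0.75],[[0,0,-0.05],[0,0,0],0.75],[[0,0,-0.05],[0,0,0],0.5],[[-0.045,0,-0.02],[0,0,0],0.2],[[-0.045,0,0],[0,0,0],0],[[-0.045,0,0],[0,0,0],0],[[-0.035,0,0],[0,0,0],0],[[0,0,0],[0,0,0],0]]'
python3 - <<'E'
from h import *
im,d,P=cloud("wrist");M=np.ones((400,640),bool)
print("book",rect(P,M,(.61,.262),.06,.104,.112)); print("paddle",rect(P,M,(.52,.255),.06,.145,.16))
go(.485,.2518,.142,94.7)
E
```

```text
time: 14.9
tool_pos: [0.6109, 0.2634, 0.1212]
tool_rot: [-0.0, 0.999, 0.042, 0.001]
contact_force: [-0.8, -0.5, -0.2]
gripper_width: 0.75
grasp_force: 0.0
time: 15.7
tool_pos: [0.4376, 0.249, 0.2601]
tool_rot: [-0.0, 0.999, 0.043, -0.0]
contact_force: [-0.3, 0.5, -0.2]
gripper_width: -0.003
grasp_force: 0.0
book (array([0.5879, 0.261 ]), 50.0, 26.4, -84.8, 0.1061, 2178)
paddle (array([0.519 , 0.2549]), 48.9, 12.0, -85.1, 0.1528, 1133)
tcp [0.4396 0.2491 0.2606] tool y dir -85.1 shift [0.0453 0.0013 0.1187] t 15.8 F [ 0.5 -0.2 -0.1] tilt [ 0.002  0.001 -1.   ] j6 1.85
turn world deg -0.2 -> tool rz 0.003 / shift after turn [0.0453 0.0011 0.1187]
```

```bash
python3 -m inch '[[[0.0225,0.001,0.04],[0,0,0],0],[[0.0225,0,0.04],[0,0,0],0],[[0,0,0.025],[0,0,0],0],[[0,0,0.0135],[0,0,0],0],[[0,0,0],[0,0,0],0],[[0.015,0,0],[0,0,0],0],[[0.015,0,0],[0,0,0],0],[[0.015,0,0],[0,0,0],0]]'; python3 -m inch '[[[0.015,0,0],[0,0,0],0],[[0.015,0,0],[0,0,0],0],[[0.015,0,0],[0,0,0],0],[[0.015,0,0],[0,0,0],0],[[0.015,0,0],[0,0,0],0],[[0.01,0,0],[0,0,0],0],[[0.005,0,0],[0,0,0],0],[[0.003,0,0],[0,0,0],0]]'; python3 -m inch '[[[0.002,0,0],[0,0,0],0],[[0,0,0],[0,0,0],0],[[0,0,0],[0,0,0],0]]'
```

```text
time: 16.55
tool_pos: [0.53, 0.2557, 0.1427]
tool_rot: [0.0, 0.999, 0.042, -0.002]
contact_force: [-7.5, -1.8, 1.9]
gripper_width: -0.001
grasp_force: 4.0
time: 17.35
tool_pos: [0.6208, 0.2629, 0.1427]
tool_rot: [0.001, 0.999, 0.042, -0.004]
contact_force: [-21.0, -5.3, 8.9]
gripper_width: 0.002
grasp_force: 10.6
time: 17.65
tool_pos: [0.6208, 0.2629, 0.1427]
tool_rot: [0.001, 0.999, 0.042, -0.007]
contact_force: [-20.9, -5.2, 7.9]
gripper_width: -0.004
grasp_force: 10.8
```

Stop reached again (21 N). Backing off and going to the third book at (0.473, −0.0745), yaw −22.3°.

```bash
python3 -m inch '[[[-0.02,0,0],[0,0,0],0],[[-0.02,0,0],[0,0,0],0],[[-0.02,0,0],[0,0,0],0],[[-0.02,0,0],[0,0,0],0],[[-0.02,0,0],[0,0,0],0],[[-0.02,0,0],[0,0,0],0],[[-0.03,0,0],[0,0,0],0],[[0,0,-0.05],[0,0,0],0.5]]'; python3 -m inch '[[[0,0.0,-0.05],[0,0,0],1],[[0,0.0,-0.05],[0,0,0],1],[[0,0.045,0],[0,0,0],1],[[0,0.045,0],[0,0,0],1],[[0,0.045,0],[0,0,0],1],[[0,0.045,0],[0,0,0],1],[[0,0.045,0],[0,0,0],1],[[0,0.045,0],[0,0,0],1]]'
python3 - <<'E'
from h import *
im,d,P=cloud("wrist");M=np.ones((400,640),bool)
print(rect(P,M,(.473,-.0745),.075,.006,.025)); print("red",rect(P,M,(.5846,-.078),.075,.006,.025))
go(.4731,-.0745,.15,90-22.3)
im,d,P=cloud("top");print("paddle",rect(P,M,(.52,.255),.08,.14,.16), "bed",rect(P,M,(.615,.26),.1,.1,.112))
E
```

```text
time: 18.45
tool_pos: [0.4647, 0.2478, 0.1797]
tool_rot: [0.004, 0.999, 0.043, -0.012]
contact_force: [-0.2, 0.2, -1.8]
gripper_width: 0.156
grasp_force: 0.0
time: 19.25
tool_pos: [0.4991, -0.02, 0.2947]
tool_rot: [0.001, 0.999, 0.042, 0.003]
contact_force: [1.2, -0.6, -0.3]
gripper_width: 0.999
grasp_force: 0.0
(array([ 0.4727, -0.0745]), 72.3, 50.8, -22.3, 0.016, 1805)
red (array([ 0.5125, -0.071 ]), 15.0, 4.3, 85.4, 0.0161, 29)
tcp [ 0.4995 -0.0257  0.2945] tool y dir -85.5 shift [-0.0307  0.0457  0.1447] t 19.3 F [ 0.4 -3.7 -0.6] tilt [ 0.005 -0.006 -1.   ] j6 1.3
turn world deg -26.8 -> tool rz 0.467 / shift after turn [-0.0069  0.0546  0.1447]
paddle (array([0.5187, 0.2526]), 47.7, 12.6, -86.8, 0.1504, 74) bed (array([0.5488, 0.2548]), 44.2, 42.0, -86.7, 0.1045, 157)
```

```bash
python3 -m inch '[[[0,0,0.03],[0,0,0.117],1],[[0,0,0.03],[0,0,0.117],1],[[0,0,0.03],[0,0,0.117],1],[[0,0,0.03],[0,0,0.117],1],[[-0.007,0.027,0.01],[0,0,0],1],[[0,0.027,0.01],[0,0,0],1],[[0,0,0],[0,0,0],1],[[0,0,0],[0,0,0],1]]'
python3 - <<'E'
from h import *
im,d,P=cloud("wrist");M=np.ones((400,640),bool)
r=rect(P,M,(.4727,-.0745),.075,.006,.025);print(r)
go(.4729,-.0745,.028,90-22.3)
E
```

```text
time: 20.15
tool_pos: [0.4727, -0.0653, 0.1531]
tool_rot: [-0.0, 0.982, -0.191, 0.001]
contact_force: [-0.4, 0.4, 0.4]
gripper_width: 1.001
grasp_force: 0.0
(array([ 0.4723, -0.0743]), 72.1, 50.3, -22.0, 0.0161, 4234)
tcp [ 0.473  -0.0651  0.1534] tool y dir -112.0 shift [0.0031 0.0088 0.1254] t 20.2 F [-0.2 -0.5  0.1] tilt [ 0.003 -0.    -1.   ] j6 1.66
turn world deg -0.3 -> tool rz 0.005 / shift after turn [0.0031 0.0088 0.1254]
```

```bash
python3 -m inch '[[[0.003,0.009,0],[0,0,0],1],[[0,0,0.04],[0,0,0],1],[[0,0,0.04],[0,0,0],1],[[0,0,0.03],[0,0,0],1],[[0,0,0.015],[0,0,0],1],[[0,0,0],[0,0,0],1],[[0,0,0],[0,0,0],0.2],[[0,0,0],[0,0,0],0.2]]'; python3 -m inch '[[[0,0,0],[0,0,0],0.2],[[0,0,0],[0,0,0],0.2],[[0,0,0],[0,0,0],0.2],[[0,0,-0.04],[0,0,0],0.2],[[0,0,-0.04],[0,0,0],0.2],[[0,0,-0.04],[0,0,0],0.2],[[0,0,-0.04],[0,0,0],0.2],[[0,0,0],[0,0,0],0.2]]'
python3 - <<'E'
from h import *
go(.610,.2623,.19,94.7)
E
```

```text
time: 21.0
tool_pos: [0.4727, -0.0754, 0.0284]
tool_rot: [0.0, 0.982, -0.191, 0.002]
contact_force: [-0.3, -0.7, -0.0]
gripper_width: 0.694
grasp_force: 0.0
time: 21.8
tool_pos: [0.4748, -0.0761, 0.1942]
tool_rot: [0.001, 0.982, -0.191, 0.007]
contact_force: [0.3, -0.1, -0.2]
gripper_width: 0.567
grasp_force: 62.5
tcp [ 0.4748 -0.0761  0.1942] tool y dir -112.0 shift [-0.0015 -0.3644  0.0045] t 21.8 F [ 0.3 -0.1 -0.2] tilt [ 0.013 -0.004 -1.   ] j6 1.64
turn world deg 26.7 -> tool rz -0.466 / shift after turn [ 0.1625 -0.3262  0.0045]
```

```bash
python3 -m inch '[[[0,0,0],[0,0,-0.1165],0.2],[[0,0,0],[0,0,-0.1165],0.2],[[0,0,0],[0,0,-0.1165],0.2],[[0,0,0],[0,0,-0.1165],0.2],[[0.02,-0.041,0],[0,0,0],0.2],[[0.02,-0.041,0],[0,0,0],0.2],[[0.02,-0.041,0],[0,0,0],0.2],[[0.02,-0.041,0],[0,0,0],0.2]]'; python3 -m inch '[[[0.02,-0.041,0],[0,0,0],0.2],[[0.02,-0.041,0],[0,0,0],0.2],[[0.02,-0.041,0],[0,0,0],0.2],[[0.02,-0.04,0],[0,0,0],0.2],[[0,0,0],[0,0,0],0.2],[[0,0,0],[0,0,0],0.2]]'
python3 - <<'E'
from h import *
im,d,P=cloud("wrist");cv2.imwrite("pics/w7.png",im[:,:,::-1])
go(.610,.2623,.12,94.7)
E
```

```text
time: 22.6
tool_pos: [0.5374, 0.0966, 0.1858]
tool_rot: [0.0, 0.999, 0.041, -0.0]
contact_force: [0.4, -0.6, -0.9]
gripper_width: 0.562
grasp_force: 62.5
time: 23.2
tool_pos: [0.6033, 0.2646, 0.185]
tool_rot: [0.0, 0.999, 0.042, -0.001]
contact_force: [0.1, 0.1, -0.4]
gripper_width: 0.566
grasp_force: 62.6
tcp [0.6032 0.2637 0.1854] tool y dir -85.3 shift [0.0067 0.0019 0.0653] t 23.2 F [ 0.2 -0.2 -0.9] tilt [-0.002 -0.001 -1.   ] j6 1.79
turn world deg -0.0 -> tool rz 0.0 / shift after turn [0.0067 0.0019 0.0653]
```

View pics/w7.png

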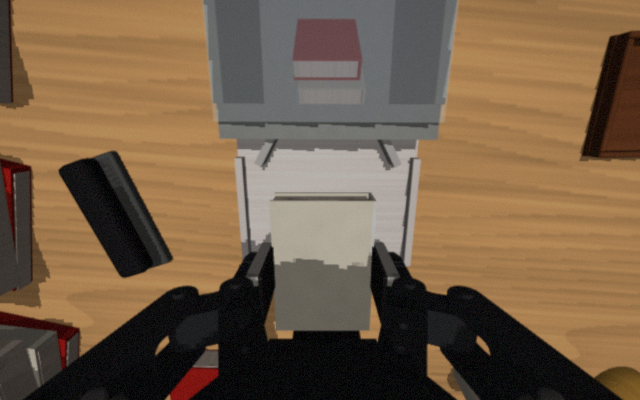

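The red book lies on the white one in the bin (328,50). Placing the third book and pushing.

```bash
python3 -m inch '[[[0.0065,0.002,0.025],[0,0,0],0.2],[[0,0,0.025],[0,0,0],0.2],[[0,0,0.01],[0,0,0],0.2],[[0,0,0.0055],[0,0,0],0.2],[[0,0,0],[0,0,0],0.2],[[0,0,0],[0,0,0],0.75],[[0,0,0],[0,0,0],0.75],[[0,0,0],[0,0,0],0.75]]'; python3 -m inch '[[[0,0,-0.02],[0,0,0],0.75],[[0,0,-0.05],[0,0,0],0.75],[[0,0,-0.05],[0,0,0],0.5],[[-0.045,0,-0.02],[0,0,0],0.2],[[-0.045,0,0],[0,0,0],0],[[-0.045,0,0],[0,0,0],0],[[-0.035,0,0],[0,0,0],0],[[0,0,0],[0,0,0],0]]'
python3 - <<'E'
from h import *
im,d,P=cloud("wrist");M=np.ones((400,640),bool)
print("book",rect(P,M,(.61,.262),.06,.104,.112)); print("paddle",rect(P,M,(.52,.255),.06,.145,.16))
go(.485,.2518,.142,94.7)
E
```

```text
time: 24.05
tool_pos: [0.6113, 0.2628, 0.1225]
tool_rot: [-0.0, 0.999, 0.041, 0.001]
contact_force: [-0.8, -0.1, -0.4]
gripper_width: 0.754
grasp_force: 0.0
time: 24.85
tool_pos: [0.4379, 0.2486, 0.2613]
tool_rot: [-0.0, 0.999, 0.042, 0.0]
contact_force: [-0.7, 0.2, 0.2]
gripper_width: -0.0
grasp_force: 0.0
book (array([0.588 , 0.2605]), 50.1, 27.8, -85.2, 0.1061, 2287)
paddle (array([0.5189, 0.2551]), 49.2, 11.3, -85.1, 0.1528, 1114)
tcp [0.4398 0.2488 0.2617] tool y dir -85.2 shift [0.045  0.0008 0.1198] t 24.9 F [ 0.5 -0.1  0.5] tilt [ 0.002  0.001 -1.   ] j6 1.86
turn world deg -0.1 -> tool rz 0.001 / shift after turn [0.045  0.0008 0.1198]
```

```bash
python3 -m inch '[[[0.0225,0.001,0.04],[0,0,0],0],[[0.0225,0,0.04],[0,0,0],0],[[0,0,0.025],[0,0,0],0],[[0,0,0.0145],[0,0,0],0],[[0,0,0],[0,0,0],0],[[0.015,0,0],[0,0,0],0],[[0.015,0,0],[0,0,0],0],[[0.015,0,0],[0,0,0],0]]'; python3 -m inch '[[[0.015,0,0],[0,0,0],0],[[0.015,0,0],[0,0,0],0],[[0.015,0,0],[0,0,0],0],[[0.015,0,0],[0,0,0],0],[[0.015,0,0],[0,0,0],0],[[0.01,0,0],[0,0,0],0],[[0.005,0,0],[0,0,0],0],[[0.003,0,0],[0,0,0],0]]'; python3 -m inch '[[[0.002,0,0],[0,0,0],0],[[0,0,0],[0,0,0],0],[[0,0,0],[0,0,0],0]]'; python3 -m inch '[[[-0.02,0,0],[0,0,0],0],[[-0.02,0,0],[0,0,0],0],[[-0.02,0,0],[0,0,0],0],[[-0.02,0,0],[0,0,0],0],[[-0.02,0,0],[0,0,0],0],[[-0.02,0,0],[0,0,0],0],[[-0.03,0,0],[0,0,0],0],[[0,0,-0.05],[0,0,0],0.5]]'; python3 -m inch '[[[0,0.0,-0.05],[0,0,0],1],[[0,0.0,-0.05],[0,0,0],1],[[0.014,0.045,0],[0,0,0],1],[[0.014,0.045,0],[0,0,0],1],[[0.014,0.045,0],[0,0,0],1],[[0.014,0.045,0],[0,0,0],1],[[0.014,0.045,0],[0,0,0],1],[[0.014,0.045,0],[0,0,0],1]]'
python3 - <<'E'
from h import *
im,d,P=cloud("wrist");M=np.ones((400,640),bool)
print("pass",rect(P,M,(.582,-.18),.075,.005,.025))
go(.582,-.18,.2,96.8)
im,d,P=cloud("top");print("paddle",rect(P,M,(.52,.255),.08,.14,.16), "bed",rect(P,M,(.615,.26),.1,.1,.112))
E
```

```text
time: 25.7
tool_pos: [0.5301, 0.2552, 0.1426]
tool_rot: [0.0, 0.999, 0.041, -0.002]
contact_force: [-8.5, -1.1, 0.8]
gripper_width: -0.001
grasp_force: 4.0
time: 26.5
tool_pos: [0.6209, 0.2624, 0.1426]
tool_rot: [0.001, 0.999, 0.041, -0.005]
contact_force: [-22.0, -4.7, 9.6]
gripper_width: -0.001
grasp_force: 10.6
time: 26.8
tool_pos: [0.6209, 0.2624, 0.1427]
tool_rot: [0.001, 0.999, 0.041, -0.007]
contact_force: [-22.1, -5.1, 8.9]
gripper_width: 0.0
grasp_force: 11.0
time: 27.6
tool_pos: [0.4649, 0.2474, 0.1797]
tool_rot: [0.004, 0.999, 0.042, -0.012]
contact_force: [-0.3, 0.6, -1.9]
gripper_width: 0.153
grasp_force: 0.0
time: 28.4
tool_pos: [0.5831, -0.0137, 0.2947]
tool_rot: [0.0, 0.999, 0.041, 0.003]
contact_force: [1.3, 0.7, -0.0]
gripper_width: 1.002
grasp_force: 0.0
pass (array([ 0.5821, -0.1804]), 79.8, 40.6, 7.2, 0.0099, 1598)
tcp [ 0.5848 -0.0198  0.2944] tool y dir -85.6 shift [-0.0156  0.1589  0.0953] t 28.4 F [-0.8 -4.2 -0.3] tilt [ 0.006 -0.006 -1.   ] j6 1.34
turn world deg 2.4 -> tool rz -0.042 / shift after turn [-0.0223  0.1581  0.0953]
paddle (array([0.5187, 0.2523]), 48.2, 12.6, -86.7, 0.1514, 75) bed (array([0.5492, 0.2549]), 44.0, 41.3, -87.8, 0.1044, 162)
```

Bed is clear and the slide is home; all three books posted. Now the pass (80 × 40, confirmed as the largest).

```bash
python3 -m inch '[[[-0.005,0.04,0.03],[0,0,-0.042],1],[[-0.005,0.04,0.03],[0,0,0],1],[[-0.005,0.04,0.03],[0,0,0],1],[[-0.005,0.04,0.03],[0,0,0],1],[[0,0,0.02],[0,0,0],1],[[0,0,0],[0,0,0],1],[[0,0,0],[0,0,0],1],[[0,0,0],[0,0,0],1]]'
python3 - <<'E'
from h import *
im,d,P=cloud("wrist");M=np.ones((400,640),bool)
r=rect(P,M,(.582,-.18),.075,.005,.025);print(r)
go(r[0][0],r[0][1],.027,90+r[3])
print("mat",rect(P,im.max(-1)<60,(.436,-.32),.1,-.01,.01))
for z0,z1 in ((.08,.1),(.165,.19),(.15,.165)): print('scan',z0,z1,rect(P,M,(.57,-.32),.15,z0,z1))
E
```

```text
time: 29.3
tool_pos: [0.5816, -0.1717, 0.1551]
tool_rot: [0.001, 0.998, 0.063, 0.002]
contact_force: [0.4, -0.4, 0.7]
gripper_width: 1.001
grasp_force: 0.0
(array([ 0.582, -0.181]), 79.5, 39.3, 6.7, 0.01, 3438)
tcp [ 0.5815 -0.1717  0.1549] tool y dir -82.8 shift [-0.0012  0.0091  0.128 ] t 29.4 F [ 0.4 -0.7  0.9] tilt [ 0.004 -0.002 -1.   ] j6 1.04
turn world deg -0.5 -> tool rz 0.008 / shift after turn [-0.0011  0.0091  0.128 ]
mat (array([ 0.4484, -0.2883]), 81.2, 25.0, -1.5, 0.0015, 867)
scan 0.08 0.1 (array([ 0.5826, -0.3229]), 93.8, 45.3, -1.6, 0.0904, 6485)
scan 0.165 0.19 (array([ 0.5903, -0.2203]), 25.3, 14.7, 8.6, 0.1761, 1699)
scan 0.15 0.165 (array([ 0.6017, -0.3114]), 25.5, 7.4, 1.8, 0.1548, 1091)
```

```bash
python3 -m inch '[[[-0.001,0.009,0],[0,0,0],1],[[0,0,0.04],[0,0,0],1],[[0,0,0.04],[0,0,0],1],[[0,0,0.03],[0,0,0],1],[[0,0,0.018],[0,0,0],1],[[0,0,0],[0,0,0],1],[[0,0,0],[0,0,0],0.2],[[0,0,0],[0,0,0],0.2]]'; python3 -m inch '[[[0,0,0],[0,0,0],0.2],[[0,0,0],[0,0,0],0.2],[[0,0,0],[0,0,0],0.2],[[0,0,0],[0,0,0],0.2],[[0,0,-0.04],[0,0,0],0.2],[[0,0,-0.04],[0,0,0],0.2],[[0,0,0],[0,0,0],0.2],[[0,0,0],[0,0,0],0.2]]'
python3 - <<'E'
from h import *
go(.4376,-.3225,.12,88.5)
E
```

```text
time: 30.15
tool_pos: [0.5817, -0.182, 0.0264]
tool_rot: [0.001, 0.998, 0.062, 0.002]
contact_force: [0.1, -0.5, 1.1]
gripper_width: 0.696
grasp_force: 0.0
time: 30.95
tool_pos: [0.581, -0.1816, 0.1059]
tool_rot: [0.001, 0.998, 0.062, 0.001]
contact_force: [0.4, 0.0, -0.9]
gripper_width: 0.441
grasp_force: 60.5
tcp [ 0.581  -0.1816  0.1059] tool y dir -82.9 shift [-0.1597  0.1221 -0.0143] t 30.9 F [ 0.4  0.  -0.9] tilt [ 0.003 -0.001 -1.   ] j6 1.02
turn world deg -8.6 -> tool rz 0.15 / shift after turn [-0.1397  0.1446 -0.0143]
```

```bash
python3 -m inch '[[[0,0,-0.03],[0,0,0.075],0.2],[[0,0,0],[0,0,0.075],0.2],[[-0.047,0,0],[0,0,0],0.2],[[-0.047,0,0],[0,0,0],0.2],[[-0.046,0.01,0],[0,0,0],0.2],[[0,0.045,0],[0,0,0],0.2],[[0,0.045,0],[0,0,0],0.2],[[0,0.045,0],[0,0,0],0.2]]'; python3 -m inch '[[[0,0,0],[0,0,0],0.2],[[0,0,0],[0,0,0],0.2]]'
python3 - <<'E'
from h import *
im,d,P=cloud("wrist");M=np.ones((400,640),bool)
cv2.imwrite("pics/w8.png",im[:,:,::-1])
print("mat",rect(P,im.max(-1)<60,(.436,-.32),.1,-.01,.01))
print("pass",rect(P,M,(.437,-.32),.08,.08,.12))
go(.4376,-.3225,.03,88.5)
E
```

```text
time: 31.75
tool_pos: [0.4348, -0.3227, 0.1323]
tool_rot: [-0.001, 1.0, -0.013, -0.001]
contact_force: [0.8, -0.6, 0.9]
gripper_width: 0.443
grasp_force: 60.4
time: 31.95
tool_pos: [0.4353, -0.3225, 0.1322]
tool_rot: [-0.001, 1.0, -0.014, -0.001]
contact_force: [0.2, 0.8, -0.8]
gripper_width: 0.445
grasp_force: 60.5
mat (array([ 0.4473, -0.32  ]), 97.3, 89.3, -1.6, 0.0016, 6446)
pass (array([ 0.4356, -0.3223]), 80.1, 51.2, -1.8, 0.1157, 11242)
tcp [ 0.4355 -0.3216  0.1323] tool y dir -91.5 shift [0.0024 0.0011 0.1022] t 32.0 F [0.2 0.1 0.2] tilt [-0.002  0.003 -1.   ] j6 0.82
turn world deg 0.0 -> tool rz -0.0 / shift after turn [0.0024 0.0011 0.1022]
```

View pics/w8.png

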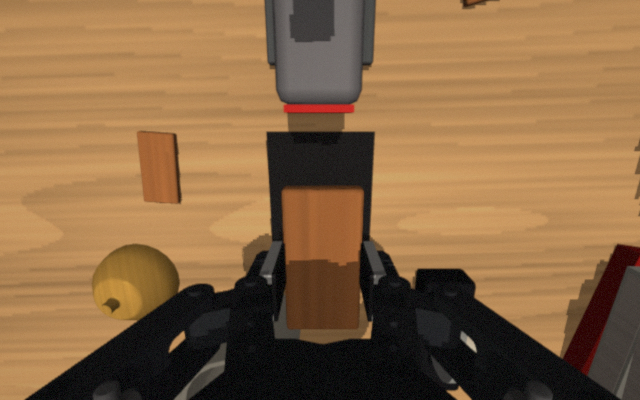

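The pass is held over the mat, whose front edge is at (320,132); the barrel is at (320,50). Checking the mug's clearance before lowering.

Run:
```python
from h import *
im,d,P=cloud("scene");M=np.ones((400,640),bool)
for z in(.05,.07,.08): print("mug",rect(P,M,(.32,-.28),.09,z,.1))
print("tape",rect(P,M,(.32,-.44),.08,.03,.08))
```

```text
mug (array([ 0.3087, -0.2521]), 94.2, 83.6, -46.6, 0.0738, 481)
mug (array([ 0.3067, -0.2517]), 93.0, 80.6, -48.2, 0.0813, 291)
mug (array([ 0.3108, -0.2555]), 79.0, 72.3, 30.3, 0.0868, 162)
tape (array([ 0.3175, -0.432 ]), 105.4, 42.1, 2.3, 0.0468, 188)
```

```bash
python3 -m inch '[[[0.0013,-0.001,0.04],[0,0,0],0.2],[[0,0,0.04],[0,0,0],0.2],[[0,0,0.018],[0,0,0],0.2],[[0,0,0.0055],[0,0,0],0.2],[[0,0,0],[0,0,0],0.2],[[0,0,0],[0,0,0],0.7],[[0,0,0],[0,0,0],0.7],[[0,0,0],[0,0,0],0.7]]'; python3 -m inch '[[[0,0,-0.02],[0,0,0],0.7],[[0,0,-0.045],[0,0,0],0.9],[[0,0,-0.045],[0,0,0],1],[[0,0,-0.045],[0,0,0],1],[[0,0,-0.045],[0,0,0],1],[[0,0,-0.045],[0,0,0],1],[[0,0,-0.03],[0,0,0],1],[[0,0,0],[0,0,0],1]]'
python3 - <<'E'
from h import *
im,d,P=cloud("wrist");M=np.ones((400,640),bool)
cv2.imwrite("pics/w9.png",im[:,:,::-1])
print("mat",rect(P,(im.max(-1)<60)|(P[...,2]>.006),(.436,-.32),.09,-.01,.016))
print("pass",rect(P,M,(.437,-.32),.08,.006,.016))
for z0,z1 in ((.08,.1),(.1,.12),(.12,.14),(.145,.16),(.165,.185)): print('scan',z0,z1,rect(P,M,(.59,-.32),.09,z0,z1))
go(.59,-.325,.3,-1.7)
E
```

```text
time: 32.85
tool_pos: [0.4386, -0.3223, 0.0322]
tool_rot: [0.001, 1.0, -0.013, 0.001]
contact_force: [0.8, 0.2, 0.5]
gripper_width: 0.698
grasp_force: 0.0
time: 33.65
tool_pos: [0.4394, -0.3232, 0.3135]
tool_rot: [0.004, 1.0, -0.013, 0.005]
contact_force: [0.6, -0.9, 0.6]
gripper_width: 1.002
grasp_force: 0.0
mat (array([ 0.4443, -0.3245]), 134.2, 96.4, -1.4, 0.0019, 5179)
pass (array([ 0.4709, -0.3533]), 79.7, 40.1, -1.6, 0.0099, 1485)
scan 0.08 0.1 (array([ 0.5688, -0.3243]), 114.9, 46.1, -1.5, 0.0903, 3235)
scan 0.1 0.12 (array([ 0.5911, -0.3249]), 29.3, 5.6, 89.0, 0.1097, 157)
scan 0.12 0.14 (array([ 0.591 , -0.3251]), 29.3, 5.8, -89.9, 0.1305, 191)
scan 0.145 0.16 (array([ 0.5681, -0.3239]), 19.2, 12.5, 88.7, 0.1558, 302)
scan 0.165 0.185 (array([ 0.5945, -0.3248]), 30.0, 13.8, 89.3, 0.1738, 751)
tcp [ 0.4386 -0.3225  0.3099] tool y dir -91.5 shift [ 0.1513 -0.0015  0.0107] t 33.7 F [0.3 0.3 0.3] tilt [ 0.005 -0.005 -1.   ] j6 0.83
turn world deg 89.8 -> tool rz -1.568 / shift after turn [0.002  0.1513 0.0107]
```

View pics/w9.png

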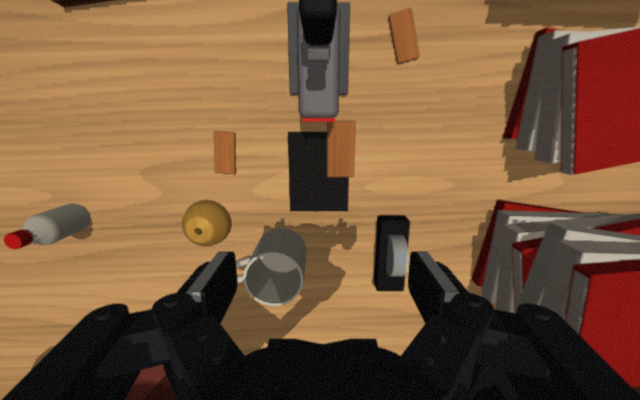

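The pass was knocked aside to (0.471, −0.353) (pixel (341,148)), off centre on the mat at (319,172). I'll regrasp it 18 mm behind its centre to keep the gripper body clear of the barrel.

```bash
python3 -m inch '[[[0.016,0.03,0.02],[0,0,0],1],[[0,0,0.045],[0,0,0],1],[[0,0,0.045],[0,0,0],1],[[0,0,0.045],[0,0,0],1],[[0,0,0],[0,0,0],1],[[0,0,0],[0,0,0],1]]'
python3 - <<'E'
from h import *
im,d,P=cloud("wrist");M=np.ones((400,640),bool)
print("pass",rect(P,M,(.4709,-.3533),.08,.006,.016))
q=P[(im.max(-1)<60)&(abs(P[...,2])<.005)&(abs(P[...,0]-.437)<.08)&(abs(P[...,1]+.32)<.065)]
print("mat lo/hi",np.percentile(q[:,:2],[1,99],axis=0).round(4))
go(.453,-.3528,.0265,88.4)
E
```

```text
time: 34.3
tool_pos: [0.4522, -0.3512, 0.1494]
tool_rot: [-0.001, 1.0, -0.013, -0.001]
contact_force: [0.2, -0.3, 0.4]
gripper_width: 0.999
grasp_force: 0.0
pass (array([ 0.4711, -0.3532]), 79.1, 40.2, -1.4, 0.01, 3790)
mat lo/hi [[ 0.3777 -0.3629]
 [ 0.4956 -0.277 ]]
tcp [ 0.4534 -0.3524  0.152 ] tool y dir -91.5 shift [-0.0005  0.0003  0.1255] t 34.4 F [-0.3 -1.   0.8] tilt [ 0.001 -0.001 -1.   ] j6 0.81
turn world deg -0.1 -> tool rz 0.002 / shift after turn [-0.0005  0.0003  0.1255]
```

```bash
python3 -m inch '[[[0,0,0.04],[0,0,0],1],[[0,0,0.04],[0,0,0],1],[[0,0,0.03],[0,0,0],1],[[0,0,0.0145],[0,0,0],1],[[0,0,0],[0,0,0],1],[[0,0,0],[0,0,0],0.2],[[0,0,0],[0,0,0],0.2],[[0,0,0],[0,0,0],0.2]]'; python3 -m inch '[[[0,0,0],[0,0,0],0.2],[[0,0,0],[0,0,0],0.2],[[0,0,-0.006],[0,0,0],0.2],[[-0.012,-0.011,0],[0,0,0],0.2],[[-0.012,-0.01,0],[0,0,0],0.2],[[-0.0103,-0.0098,0],[0,0,0],0.2],[[0,0,0.004],[0,0,0],0.2],[[0,0,0],[0,0,0],0.2]]'; python3 -m inch '[[[0,0,0],[0,0,0],0.2],[[0,0,0],[0,0,0],0.7],[[0,0,0],[0,0,0],0.7],[[0,0,0],[0,0,0],0.7],[[0,0,-0.03],[0,0,0],0.8],[[0,0,-0.045],[0,0,0],1],[[0,0,-0.045],[0,0,0],1],[[0,0,0],[0,0,0],1]]'; python3 -m inch '[[[0,0,-0.045],[0,0,0],1],[[0,0,-0.045],[0,0,0],1],[[0,0,-0.03],[0,0,0],1],[[0,0,0],[0,0,0],1]]'
python3 - <<'E'
from h import *
im,d,P=cloud("wrist");M=np.ones((400,640),bool)
print("pass",rect(P,M,(.4376,-.3215),.08,.006,.016))
go(.57,-.325,.3,-1.7)
E
```

```text
time: 35.15
tool_pos: [0.4541, -0.3531, 0.0284]
tool_rot: [0.001, 1.0, -0.013, 0.001]
contact_force: [-0.3, 0.5, -0.1]
gripper_width: 0.518
grasp_force: 0.0
time: 35.95
tool_pos: [0.4196, -0.3203, 0.0287]
tool_rot: [0.0, 1.0, -0.013, 0.0]
contact_force: [-0.1, 0.4, 0.6]
gripper_width: 0.443
grasp_force: 60.2
time: 36.75
tool_pos: [0.4228, -0.3236, 0.1561]
tool_rot: [0.005, 1.0, -0.013, 0.005]
contact_force: [1.1, -1.0, -0.2]
gripper_width: 0.998
grasp_force: 0.0
time: 37.15
tool_pos: [0.4213, -0.3221, 0.2741]
tool_rot: [0.004, 1.0, -0.013, 0.004]
contact_force: [-0.2, 0.6, 0.1]
gripper_width: 1.003
grasp_force: 0.0
pass (array([ 0.4372, -0.3213]), 79.3, 39.9, -1.5, 0.0099, 1837)
tcp [ 0.4205 -0.3213  0.2709] tool y dir -91.5 shift [ 1.497e-01 -1.000e-04 -2.850e-02] t 37.2 F [ 0.2 -0.  -0.7] tilt [ 0.004 -0.004 -1.   ] j6 0.8
turn world deg 89.8 -> tool rz -1.567 / shift after turn [ 0.0006  0.1497 -0.0285]
```

The pass is now at (0.4372, −0.3213), within 1 mm of the mat's centre. Next, turning 90° and moving over the handle.

```bash
python3 -m inch '[[[0,0,0],[0,0,-0.1425],1],[[0,0,0],[0,0,-0.1425],1],[[0,0,0],[0,0,-0.1425],1],[[0,0,0],[0,0,-0.1425],1],[[0,0,0],[0,0,-0.1425],1],[[0,0,0],[0,0,-0.1425],1],[[0,0,0],[0,0,-0.1425],1],[[0,0,0],[0,0,-0.1425],1]]'; python3 -m inch '[[[0,0,0],[0,0,-0.1425],1],[[0,0,0],[0,0,-0.1425],1],[[0,0,0],[0,0,-0.142],1],[[0,0.042,0],[0,0,0],1],[[0,0.042,0],[0,0,0],1],[[0,0.042,0],[0,0,0],1],[[0,0.042,0],[0,0,0],1],[[0,0,0],[0,0,0],1]]'; python3 -m inch '[[[0,0,0],[0,0,0],1],[[0,0,0],[0,0,0],1]]'
python3 - <<'E'
from h import *
im,d,P=cloud("wrist");M=np.ones((400,640),bool)
cv2.imwrite("pics/w10.png",im[:,:,::-1])
print("pass",rect(P,M,(.4376,-.3215),.08,.006,.016))
for z0,z1 in ((.1,.14),(.14,.165),(.165,.185)): print('scan',z0,z1,rect(P,M,(.59,-.32),.06,z0,z1))
go(.594,-.325,.151,-1.5)
E
```

```text
time: 38.0
tool_pos: [0.4188, -0.3196, 0.2652]
tool_rot: [-0.002, 0.847, 0.531, -0.0]
contact_force: [-0.8, -0.0, 0.9]
gripper_width: 1.003
grasp_force: 0.0
time: 38.8
tool_pos: [0.59, -0.3242, 0.2628]
tool_rot: [-0.003, 0.717, 0.697, -0.0]
contact_force: [-1.1, 0.1, -0.2]
gripper_width: 0.999
grasp_force: 0.0
time: 39.0
tool_pos: [0.5863, -0.3251, 0.2665]
tool_rot: [-0.001, 0.718, 0.696, -0.0]
contact_force: [0.0, -0.1, 0.5]
gripper_width: 1.002
grasp_force: 0.0
pass (array([ 0.4373, -0.3201]), 80.7, 39.6, -1.1, 0.01, 1842)
scan 0.1 0.14 (array([ 0.5769, -0.3234]), 19.3, 17.9, 88.8, 0.1232, 326)
scan 0.14 0.165 (array([ 0.5688, -0.3234]), 19.9, 13.6, 87.9, 0.1549, 436)
scan 0.165 0.185 (array([ 0.6015, -0.3238]), 28.8, 25.1, -89.9, 0.1743, 1186)
tcp [ 0.5863 -0.3253  0.2673] tool y dir -1.8 shift [0.0005 0.0079 0.1163] t 39.0 F [0.2 0.  1. ] tilt [-0.001  0.001 -1.   ] j6 -0.59
turn world deg 0.3 -> tool rz -0.005 / shift after turn [0.0004 0.0079 0.1163]
```

View pics/w10.png

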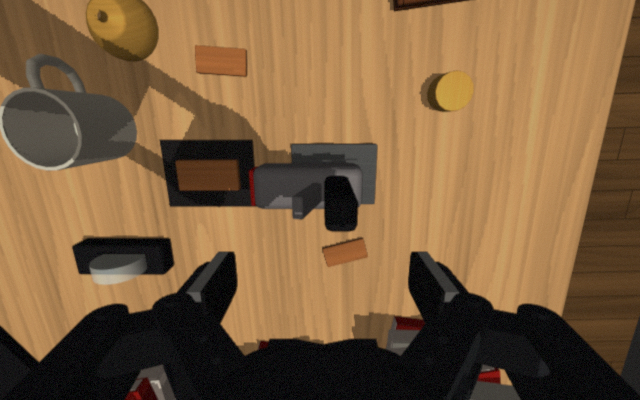

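Handle at (342,200) with trigger (305,200), pass on mat (208,175). Descending around handle and trigger, then squeezing.

```bash
python3 -m inch '[[[0.0015,0.0089,0.02],[0,0,0],1],[[0,0,0.035],[0,0,0],1],[[0,0,0.035],[0,0,0],1],[[0,0,0.0263],[0,0,0],1],[[0,0,0],[0,0,0],1],[[0,0,0],[0,0,0],1]]'; python3 -m inch '[[[0,0,0],[0,0,0],0.75],[[0,0,0],[0,0,0],0.6],[[0,0,0],[0,0,0],0.52],[[0,0,0],[0,0,0],0.46],[[0,0,0],[0,0,0],0.43],[[0,0,0],[0,0,0],0.41],[[0,0,0],[0,0,0],0.4],[[0,0,0],[0,0,0],0.4]]'
python3 - <<'E'
from h import *
go(.595,-.324,.151,-1.5)
E
```

```text
time: 39.65
tool_pos: [0.5957, -0.3243, 0.1524]
tool_rot: [0.0, 0.718, 0.696, -0.0]
contact_force: [0.5, -0.2, 0.9]
gripper_width: 1.002
grasp_force: 0.0
time: 40.45
tool_pos: [0.5948, -0.3249, 0.1548]
tool_rot: [-0.001, 0.718, 0.696, -0.002]
contact_force: [-9.5, 0.8, 10.5]
gripper_width: 0.429
grasp_force: 60.4
tcp [ 0.5948 -0.3249  0.1548] tool y dir -1.7 shift [0.0009 0.0002 0.0038] t 40.5 F [-9.5  0.8 10.5] tilt [-0.005 -0.002 -1.   ] j6 -0.58
turn world deg 0.2 -> tool rz -0.004 / shift after turn [0.0009 0.0002 0.0038]
```

The opening stopped at 0.429 (≈38 mm true, with the same offset as the books) at 60 N: fully squeezed. Releasing, rising, and turning back.

```bash
python3 -m inch '[[[0,0,0],[0,0,0],0.4],[[0,0,0],[0,0,0],0.7],[[0,0,0],[0,0,0],1],[[0,0,0],[0,0,0],1],[[0,0,0],[0,0,0],1],[[0,0,-0.03],[0,0,0],1],[[0,0,-0.045],[0,0,0],1],[[0,0,-0.045],[0,0,0],1]]'; python3 -m inch '[[[0,-0.042,0],[0,0,0],1],[[0,-0.042,0],[0,0,0],1],[[0,-0.042,0],[0,0,0],1],[[0,-0.028,0],[0,0,0],1],[[0,0,0],[0,0,0.1425],1],[[0,0,0],[0,0,0.1425],1],[[0,0,0],[0,0,0.1425],1],[[0,0,0],[0,0,0.1425],1]]'; python3 -m inch '[[[0,0,0],[0,0,0.1425],1],[[0,0,0],[0,0,0.1425],1],[[0,0,0],[0,0,0.1425],1],[[0,0,0],[0,0,0.1425],1],[[0,0,0],[0,0,0.1425],1],[[0,0,0],[0,0,0.1425],1],[[0,0,0],[0,0,0.142],1],[[0,0,0],[0,0,0],1]]'
python3 - <<'E'
from h import *
im,d,P=cloud("wrist");M=np.ones((400,640),bool)
print("pass",rect(P,M,(.4376,-.3215),.08,.006,.016))
print('trig',rect(P,M,(.565,-.324),.03,.145,.16))
go(.43,-.3213,.0265,88.5)
im,d,P=cloud("top"); print("tray",rect(P,M,(.72,-.066),.12,.006,.03))
E
```

```text
time: 41.25
tool_pos: [0.5966, -0.3237, 0.2729]
tool_rot: [-0.0, 0.717, 0.697, 0.0]
contact_force: [0.4, -0.6, 0.2]
gripper_width: 1.0
grasp_force: 0.0
time: 42.05
tool_pos: [0.443, -0.3196, 0.2729]
tool_rot: [0.001, 0.886, 0.464, 0.001]
contact_force: [-0.6, 0.6, 0.4]
gripper_width: 1.004
grasp_force: 0.0
time: 42.85
tool_pos: [0.443, -0.3196, 0.2727]
tool_rot: [0.001, 1.0, -0.013, 0.001]
contact_force: [0.4, 0.7, 0.2]
gripper_width: 0.998
grasp_force: 0.0
pass (array([ 0.4376, -0.3212]), 78.6, 39.8, -1.4, 0.0099, 1759)
trig (array([ 0.5667, -0.3241]), 20.2, 11.1, 83.2, 0.1558, 430)
tcp [ 0.4429 -0.3196  0.2725] tool y dir -91.3 shift [-0.0132  0.0018  0.246 ] t 42.9 F [-0.6  0.  -0.3] tilt [ 0.002 -0.001 -1.   ] j6 0.83
turn world deg -0.2 -> tool rz 0.003 / shift after turn [-0.0132  0.0018  0.246 ]
tray (array([ 0.724 , -0.0667]), 144.2, 118.4, -84.2, 0.0112, 639)
```

```bash
python3 -m inch '[[[-0.0053,0.0018,0.045],[0,0,0],1],[[0,0,0.045],[0,0,0],1],[[0,0,0.045],[0,0,0],1],[[0,0,0.045],[0,0,0],1],[[0,0,0.04],[0,0,0],1],[[0,0,0.026],[0,0,0],1],[[0,0,0],[0,0,0],1],[[0,0,0],[0,0,0],0.5]]'; python3 -m inch '[[[0,0,0],[0,0,0],0.2],[[0,0,0],[0,0,0],0.2],[[0,0,0],[0,0,0],0.2],[[0,0,0],[0,0,0],0.2],[[0,0,0],[0,0,0],0.2],[[0,0,-0.04],[0,0,0],0.2],[[0,0,-0.045],[0,0,0],0.2],[[0,0,-0.045],[0,0,0],0.2]]'; python3 -m inch '[[[0,0,-0.045],[0,0,0],0.2],[[0,0,0],[0,0,0],0.2],[[0,0,0],[0,0,0],0.2]]'
python3 - <<'E'
from h import *
go(.70,-.066,.20,96.5)
E
```

```text
time: 43.75
tool_pos: [0.4374, -0.3214, 0.0263]
tool_rot: [0.0, 1.0, -0.012, 0.0]
contact_force: [0.1, -0.6, -0.1]
gripper_width: 0.855
grasp_force: 0.0
time: 44.55
tool_pos: [0.4368, -0.3208, 0.1576]
tool_rot: [-0.0, 1.0, -0.013, 0.0]
contact_force: [0.2, -0.5, 0.1]
gripper_width: 0.441
grasp_force: 60.4
time: 44.85
tool_pos: [0.4377, -0.3217, 0.2032]
tool_rot: [0.002, 1.0, -0.013, 0.002]
contact_force: [-0.2, -0.3, -0.8]
gripper_width: 0.442
grasp_force: 60.4
tcp [ 0.4377 -0.3217  0.2032] tool y dir -91.5 shift [ 0.2555 -0.2625  0.0032] t 44.9 F [-0.2 -0.3 -0.8] tilt [ 0.003 -0.003 -1.   ] j6 0.83
turn world deg 8.0 -> tool rz -0.139 / shift after turn [ 0.2895 -0.2244  0.0032]
```

```bash
python3 -m inch '[[[0,0,0],[0,0,-0.139],0.2],[[0,-0.04,0],[0,0,0],0.2],[[0.032,-0.031,0],[0,0,0],0.2],[[0.032,-0.031,0],[0,0,0],0.2],[[0.032,-0.031,0],[0,0,0],0.2],[[0.032,-0.031,0],[0,0,0],0.2],[[0.032,-0.031,0],[0,0,0],0.2],[[0.032,-0.029,0],[0,0,0],0.2]]'; python3 -m inch '[[[0.032,0,0],[0,0,0],0.2],[[0.032,0,0],[0,0,0],0.2],[[0.032,0,0],[0,0,0],0.2],[[0,0,0],[0,0,0],0.2],[[0,0,0],[0,0,0],0.2]]'
python3 - <<'E'
from h import *
im,d,P=cloud("wrist");M=np.ones((400,640),bool)
cv2.imwrite("pics/w11.png",im[:,:,::-1])
print("tray",rect(P,M,(.722,-.066),.11,.008,.03))
print("tray rim",rect(P,M,(.722,-.066),.11,.016,.026))
print("pass",rect(P,M,(.70,-.066),.08,.16,.2))
go(.722,-.066,.034,96.5)
E
```

```text
time: 45.65
tool_pos: [0.6022, -0.0748, 0.1981]
tool_rot: [-0.001, 0.998, 0.057, -0.002]
contact_force: [1.6, -1.1, 0.1]
gripper_width: 0.437
grasp_force: 60.4
time: 46.15
tool_pos: [0.697, -0.0658, 0.1978]
tool_rot: [-0.001, 0.998, 0.057, -0.002]
contact_force: [-0.8, -0.5, -0.5]
gripper_width: 0.444
grasp_force: 60.4
tray (array([ 0.7222, -0.0632]), 140.4, 110.1, -84.3, 0.0195, 2764)
tray rim (array([ 0.7222, -0.0632]), 140.4, 110.1, -84.3, 0.0197, 2386)
pass (array([ 0.6954, -0.066 ]), 79.7, 65.3, 6.7, 0.1793, 12051)
tcp [ 0.6967 -0.066   0.1985] tool y dir -83.5 shift [0.0258 0.003  0.1644] t 46.2 F [ 0.3 -0.2 -0.8] tilt [-0.004  0.001 -1.   ] j6 1.26
turn world deg 0.0 -> tool rz -0.001 / shift after turn [0.0258 0.0031 0.1644]
```

View pics/w11.png

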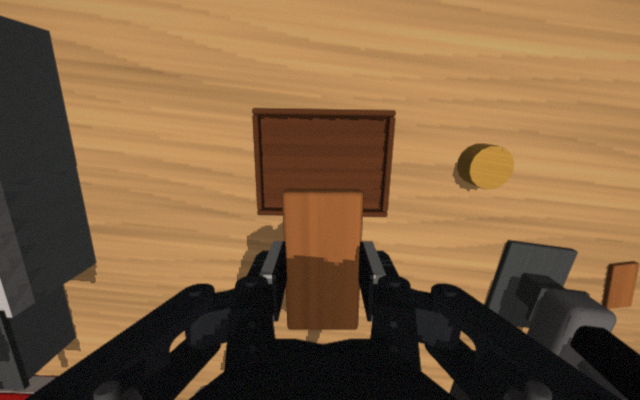

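Tray is squarely measured (140 × 110 mm) at (0.7222, −0.0632), pixel (324,160). Lowering the pass in.

```bash
python3 -m inch '[[[0.0265,0,0.02],[0,0,0.013],0.2],[[0,0,0.045],[0,0,0],0.2],[[0,0,0.045],[0,0,0],0.2],[[0,0,0.03],[0,0,0],0.2],[[0,0,0.016],[0,0,0],0.2],[[0,0,0.0075],[0,0,0],0.2],[[0,0,0],[0,0,0],0.2],[[0,0,0],[0,0,0],0.2]]'; python3 -m inch '[[[0,0,0],[0,0,0],0.6],[[0,0,0],[0,0,0],0.65],[[0,0,0],[0,0,0],0.65],[[0,0,-0.02],[0,0,0],0.65],[[0,0,-0.045],[0,0,0],0.65],[[0,0,-0.045],[0,0,0],1],[[-0.03,0,-0.045],[0,0,0],1],[[-0.03,0,-0.045],[0,0,0],1]]'; python3 -m inch '[[[-0.04,0,0],[0,0,0],1],[[0,0,0],[0,0,0],1],[[0,0,0],[0,0,0],1]]'
python3 - <<'E'
from h import *
im,d,P=cloud("wrist");M=np.ones((400,640),bool)
cv2.imwrite("pics/w12.png",im[:,:,::-1])
print("pass in tray",rect(P,M,(.722,-.063),.042,.012,.018),rect(P,M,(.722,-.063),.06,.012,.018))
im,d,P=cloud("scene");cv2.imwrite("pics/s2.png",im[:,:,::-1])
go(.6,0,.25)
E
```

```text
time: 47.0
tool_pos: [0.7257, -0.0635, 0.0399]
tool_rot: [0.0, 0.999, 0.05, 0.002]
contact_force: [0.8, -0.5, -0.4]
gripper_width: 0.441
grasp_force: 60.5
time: 47.8
tool_pos: [0.669, -0.0687, 0.2344]
tool_rot: [0.0, 0.999, 0.05, 0.001]
contact_force: [-0.2, -0.3, 0.5]
gripper_width: 1.002
grasp_force: 0.0
time: 48.1
tool_pos: [0.629, -0.0726, 0.2319]
tool_rot: [0.0, 0.999, 0.05, 0.001]
contact_force: [-0.3, 0.2, 0.5]
gripper_width: 1.0
grasp_force: 0.0
pass in tray (array([ 0.7243, -0.0636]), 79.2, 39.9, 5.9, 0.016, 2810) (array([ 0.7246, -0.0636]), 79.7, 39.9, 5.9, 0.016, 2882)
tcp [ 0.6301 -0.0727  0.2311] tool y dir -84.3 shift [-0.0226 -0.0753 -0.0189] t 48.2 F [ 0.2 -0.5 -0.3] tilt [ 0.001 -0.    -1.   ] j6 1.24
```

View pics/w12.png

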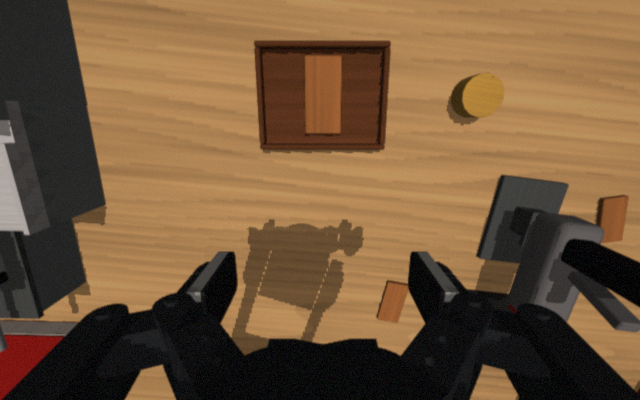

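The pass lies flat in the tray, (323,95), top at 0.016 m as it must be. One numeric check that the third book is in the bin before handing in.

Run:
```python
from h import *
im,d,P=cloud("top"); a=cv2.imread("pics/top0.png")[:,:,::-1].astype(int); b=im.astype(int)
D=(b-a)[105:152,235:273]; 
for c in range(3): print(cv2.resize(D[...,c].astype(np.float32),(6,8),interpolation=cv2.INTER_AREA).round().astype(int).tolist())
M=np.ones((400,640),bool)
print("bed",rect(P,M,(.615,.26),.1,.1,.112),"books left",rect(P,im.min(-1)>110,(.53,-.03),.14,.011,.025))
```

```text
[[4, 4, 4, 5, 5, 4], [4, 4, 4, 4, 4, 4], [5, 4, 5, 4, 5, 4], [4, 5, 5, 6, 5, 6], [5, 5, 10, 11, 6, 5], [4, 5, 19, 20, 8, 5], [5, 5, 16, 18, 9, 5], [5, 5, 4, 4, 5, 4]]
[[5, 4, 4, 5, 4, 4], [4, 4, 4, 4, 4, 4], [5, 4, 5, 5, 5, 4], [4, 5, 5, 5, 5, 5], [5, 5, 7, 8, 4, 5], [4, 5, 12, 11, -2, 5], [5, 5, 10, 11, 3, 5], [5, 5, 4, 4, 4, 4]]
[[5, 4, 4, 5, 4, 4], [4, 4, 4, 4, 4, 4], [5, 4, 4, 5, 5, 4], [4, 4, 5, 5, 4, 5], [4, 5, 6, 6, 2, 5], [4, 5, 9, 9, -3, 5], [5, 5, 8, 9, 2, 5], [5, 5, 4, 4, 4, 4]]
bed (array([0.5496, 0.2548]), 44.0, 41.6, -88.4, 0.1042, 163) books left None
```

```bash
python3 -c "
from plant import manip
print(manip.job_done())"
```

```text
the job is handed in; nothing more can be done
None
```

I handed the job in at about 48 s (result not reported): all three books are in the bin and the slide is home, the pass was re-centred on the mat after a knock, the trigger was squeezed fully and let go, and the pass lies flat in the tray; I viewed 17 pictures, over the limit of 14.

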